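Hang a brass plating frame on the crowded cross rail

TASK

Take the brass hanger out of the wooden block by its upright tab and lower it through the narrow gap between the two frames hanging on the stand, so that its C goes round the rail and its toe comes down on the empty middle saddle. With light pressure feel along the saddle until the toe drops into the cross groove, then let go so that it hangs there freely and practically still. Be gentle with the stand, and leave the two neighbouring frames hanging in their grooves without shoving them.

Things in the scene. Friction and masses are not known exactly. Their poses are not given: they have to be found in the camera images.
- hanger_tab (a point): Upright grip tab of the loose brass hanger: 18 mm wide along the hanger's x, 8 mm along y, 50 mm tall; this point is 18 mm below its top edge, 32 mm above its foot. Axes: z up the tab, x from the C's stem towards its open side. At the start the hanger stands in the wooden block, its plate 22 mm deep in a pocket: draw it straight up.
- hanger_mid (a point): Centre of the hanger (C frame of 6 mm bar, 178 mm tall, about 0.3 kg), 71 mm straight below hanger_tab, in the C's mouth. Stem: 46 to 52 mm from here on the -x side. Upper arm: 33 to 39 mm above, reaching 8 mm past this point. Lower arm's top: 33 mm below. Under it the plate, 39 to 89 mm below, 10 mm thick in y, from 10 mm on the -x side to 33 mm on the +x side.
- hanger_toe (a point): Centre of the hanger's toe, 56 mm straight below hanger_tab: a square cross bar, 6 mm in x and z, 10 mm long in y, under the short spur that points down inside the C. It must end in the groove of the middle saddle. 45 mm are free between it and the lower arm. Hung by the toe, the hanger balances upright.
- stand: Fixed hanging stand in a shallow steel tray. Origin on the table under the rail's middle; z up, y along the rail, x across it; frames are put on from -x (the robot's side). Rail 20 mm deep in x, underside at 138 mm, between posts at y = +140 and -140 mm. On it three steel saddles, bars 64 mm long in x, 14 mm wide, z 148 to 160 mm, at y = +19, 0, -19 mm.
- rail_mid (a point): Point over the rail's middle at saddle-top height (160 mm), axes as the stand. The middle saddle (y = 0) is flat but for a groove across its centre, 9 mm wide in x, 6 mm deep. The saddle is clamped up to 14 mm off this point, to -x or +x; not measured. Feel from -x to +x: the stem bars the other way. Toe centre: 163 mm above the table on the flat, 157 mm in the groove.
- left_frame_toe (a point): Toe centre of the neighbour hanging on the saddle at y = +19 mm: same C frame without tab, loose, 0.5 kg, top 24 mm above this point. Its plate, 54 to 104 mm below, is 14 mm thick in y and reaches about 95 mm to -x and to +x. The gap between the two neighbours' plates is 24 mm wide (in y).
- right_frame_toe (a point): The same for the neighbour frame hanging on the saddle at y = -19 mm. Both hang in shallow grooves and come off if their toes are lifted 6 mm.
Mind the look-alikes: they are no part of the job. Leave any red or turquoise look-alike of the part that bears hanger_tab alone.

How it is judged:
By the outcome, as a careful person would: the job done as asked, in the order asked, and still so for the second after the job is handed in, with the robot touching nothing.
It also fails if it takes over 72 s, if anything falls off the work surface, if the arm or the gripper's body presses on something with over 40 N, if the wrist force passes 120 N, or if a joint passes its speed limit or range.

ROBOT

A 6-joint arm with a two-finger parallel gripper is mounted at the origin on the work surface. World frame = base frame: x ahead of the robot, y to its left, z up, the work surface at z = 0. Lengths are in m, angles in rad, forces in N, time in s.
With the tool pointing down it reaches from about 0.35 to 0.85 m from the base axis. Payload 8.1 kg.
Tool frame: the origin (TCP) lies midway between the tips of the shut fingers; the grasp point (between the pads) lies 19 mm behind it (robot.tcp_to_grasp is the distance from the TCP to the grasp point, in m); z points along the fingers, y is the direction in which the jaws open and shut (so a half turn about z gives the same grasp; the last joint's range is limited). The gripper opens to 93 mm and grips with 3 to 60 N. Pads are 15 mm wide; open, the fingers measure 128 mm over their backs; the gripper's body (75 mm by 188 mm) begins 65 mm behind the grasp point.
Start: joints at [-1.388, 0.13, 1.488, -0, 1.523, -0.085], TCP at [0.159, -0.579, 0.219] pointing down, gripper open.
Joint ranges: [-2.96, 2.96], [-0.89, 2.26], [0.02, 2.5], [-1.34, 4.48], [0, 2.73], [-2.66, 2.66]. Speed limits (rad/s): [2.39, 2.39, 2.79, 3.14, 3.14, 3.14].

INTERFACE

Orientations are given as a rotation vector (axis times angle).
In Python, from plant import robot gives the robot as it stands.
- The arm moves only by the tool send_rows, never from a script. Its argument "series" is a list of rows, each an object of numbers: "wx", "wy", "wz": the turn, a rotation vector about the world's x, y, z in rad; "dx", "dy", "dz": the shift along the world's x, y, z in cm; "fingers": the closure in counts, from 0 (fully open) to 255 (shut). In form: [{"wx": .., "wy": .., "wz": .., "dx": .., "dy": .., "dz": .., "fingers": ..}, ...]. A call has 1 to 20 rows; each row shifts and turns the pose as measured when the row begins; what a row does not reach is not made up. A row lasts 1/12 s, in which the tool goes at most 41.7 mm and 7.16 degrees, less where a joint would pass 70% of its speed; a pose out of reach is approached as far as the arm can. A call is refused whole if a number of a shift passes 4.17 or a number of a turn 0.125, either way. A call with a gripper value outside its range is refused whole. The fingers move at their own pace and stop on an object; "newtons" is the grip in N (left out, the last holds). Time passes only in rows, so rows that do not move let the fingers close. It gives the time, the measured TCP pose, the force and the opening at its end, in the units of the state.
- robot.read_state(): the state, without advancing time (a new reading comes with each control period).
- robot.read_camera(name): name is "scene" or "top" or "wrist"; returns the picture (480x640x3 uint8, red, green, blue); there is no depth.
- robot.camera_info(name): a dict with "intrinsics" (3x3 intrinsics, pixels), "extrinsics" (4x4, takes a point from world to camera coordinates); the wrist camera has in their place "tool_from_camera" (4x4, takes a point from camera to tool coordinates, whose origin is the TCP and whose axes are the flange's). Camera axes: x right, y up, looking along -z (the intrinsics and any distortion apply to the point x, -y, -z); pixel columns grow to the right and rows downward; lengths in m; the calibration is good to about 2 mm. A picture is of the moment at which its call begins: read the wrist's pose just before it. camera_info takes no time and is no camera call.
- robot.close_job(): hands the job in, once; it reports no verdict.
The state is a dict: "t": time; "q": joint angles; "dq": joint speeds; "joint_torque": joint torques, N m; "tool_pos": TCP position; "orientation": TCP orientation; "force": force on the tool from outside, world axes, zero at the start; "wrist_torque": the same for the moment, N m; "opening": finger opening in m.
Only numpy, scipy, OpenCV 4.12 (cv2) and the standard library are available. Lean on these libraries where they do the work, as an engineer would, in place of code of your own. Each camera call takes 0.05 s, during which the arm holds its last target.

## Working session

There is one attempt and no reset: what is moved stays moved. The work goes in short steps, Python scripts to look and compute and a tool call to move; the robot and the scene stay as the last step left them, time stands still between calls to the robot, and variables do not carry over. Pictures are saved under pics/ and viewed, and the job is handed in when it is done.

Besides the shell and the picture viewer there is one more tool, called after ">>>" as name(argument=value, ...) on one line, values as JSON. send_rows: Moves the arm, as the interface text tells. Its arguments: {"type":"object","properties":{"series":{"type":"array","items":{"type":"object","properties":{"wx":{"type":"number"},"wy":{"type":"number"},"wz":{"type":"number"},"dx":{"type":"number"},"dy":{"type":"number"},"dz":{"type":"number"},"fingers":{"type":"number"}}}},"newtons":{"type":"number"}},"required":["series"]}

```bash
ls; mkdir -p pics
python3 - <<'E'
from plant import robot
import cv2
s=robot.read_state();print(s)
for n in("scene","top","wrist"):
    print(n,robot.camera_info(n))
    cv2.imwrite(f"pics/{n}0.png",robot.read_camera(n)[:,:,::-1])
E
```

```text
pics
{'t': 0.0, 'q': array([-1.38843702e+00,  1.31150699e-01,  1.48929973e+00, -3.13350866e-06,
        1.52297324e+00, -8.53613224e-02]), 'dq': array([-0.00039685,  0.00068401,  0.00085496,  0.0010335 , -0.0002428 ,
        0.00205596]), 'joint_torque': array([ 1.65725309e-03, -5.59845471e+01, -4.91753304e+01,  7.67174712e-02,
        3.56603146e-02, -1.69157706e-04]), 'tool_pos': array([ 0.15865921, -0.57805045,  0.21758246]), 'orientation': array([-3.11167583e+00, -4.19035979e-01,  1.44262261e-04]), 'force': array([-0.20631071, -0.26994143, -0.39019408]), 'wrist_torque': array([-0.00631331,  0.01635691, -0.01036915]), 'opening': 0.0930145949383468}
scene {'intrinsics': array([[563.17668377,   0.        , 328.02735315],
       [  0.        , 563.17668377, 232.25986367],
       [  0.        ,   0.        ,   1.        ]]), 'extrinsics': array([[-0.01392345,  0.99985257, -0.01004888, -0.04548875],
       [-0.69027371, -0.00234052,  0.72354455,  0.20599904],
       [ 0.72341436,  0.01701072,  0.69020453, -1.27643456],
       [ 0.        ,  0.        ,  0.        ,  1.        ]])}
top 
[... 267 characters left out ...]
0.01533703,  0.1697427 , -0.47574702],
       [-0.16965896,  0.00661434,  0.98548064, -0.74097564],
       [ 0.        ,  0.        ,  0.        ,  1.        ]])}
wrist {'intrinsics': array([[373.53277316,   0.        , 318.72470892],
       [  0.        , 373.53277316, 238.42958292],
       [  0.        ,   0.        ,   1.        ]]), 'tool_from_camera': array([[ 7.19381078e-04,  9.57804599e-01,  2.87419264e-01,
         8.07846248e-02],
       [ 9.99999708e-01, -6.14995792e-04, -4.53466718e-04,
         1.53076607e-03],
       [-2.57570870e-04,  2.87419506e-01, -9.57804762e-01,
        -1.66526262e-01],
       [ 0.00000000e+00,  0.00000000e+00,  0.00000000e+00,
         1.00000000e+00]])}
```

View pics/scene0.png

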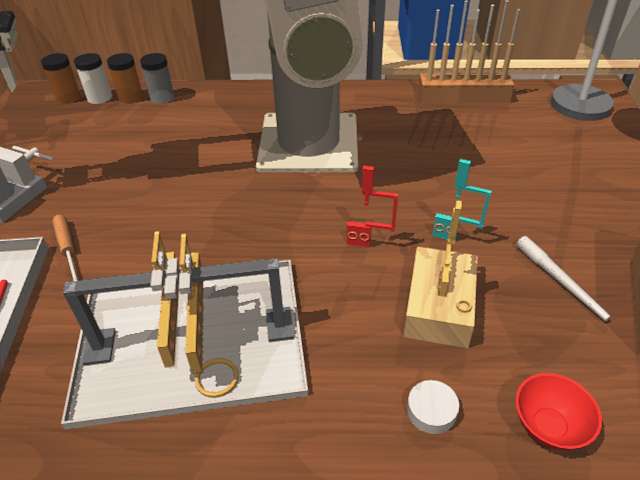

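View pics/top0.png

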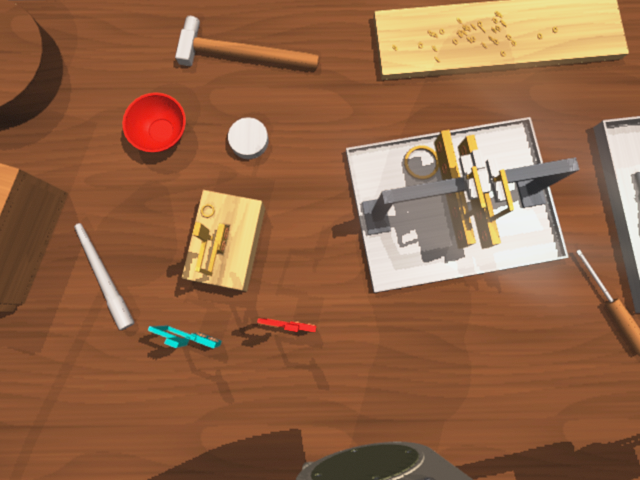

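View pics/wrist0.png

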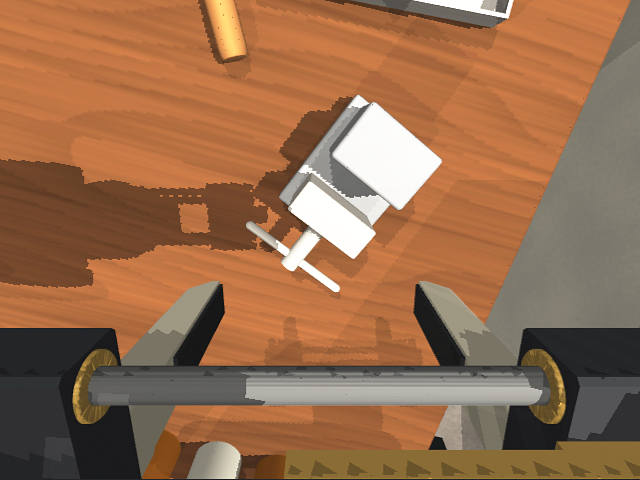

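Run:
```python
import cv2
s=cv2.imread("pics/scene0.png");t=cv2.imread("pics/top0.png")
def c(im,x,y,w,h,k,n): cv2.imwrite("pics/"+n,cv2.resize(im[y:y+h,x:x+w],None,fx=k,fy=k,interpolation=cv2.INTER_CUBIC))
c(s,390,150,130,100*2,4-1,"c1.png")
import numpy as np
c(s,330,140,200,140,4,"c1.png");c(t,170,180,160,120,5,"c2.png");c(s,60,220,260,190,3,"c3.png");c(t,340,110,250,190,3,"c4.png")
```

```text
(no output)
```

View pics/c1.png

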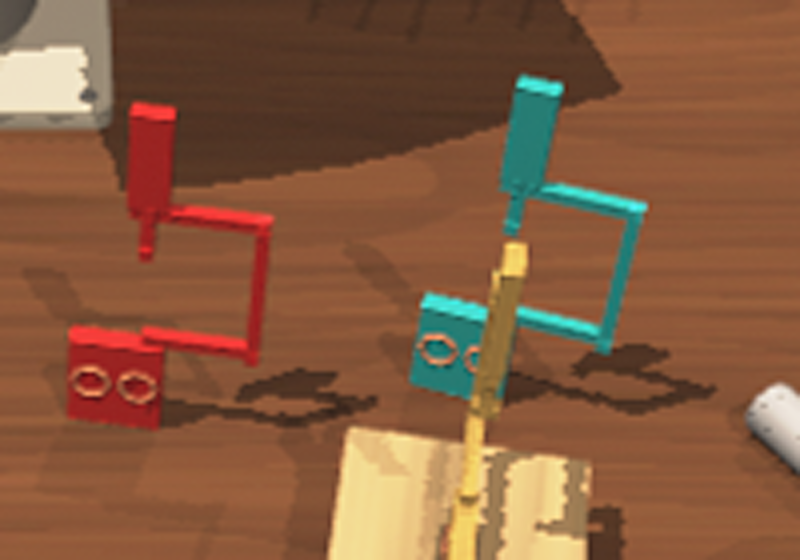

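View pics/c2.png

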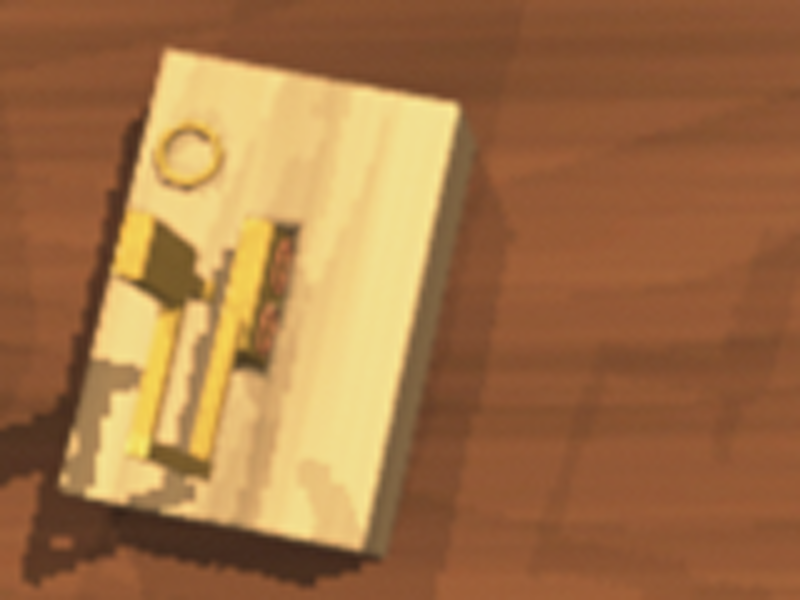

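View pics/c3.png

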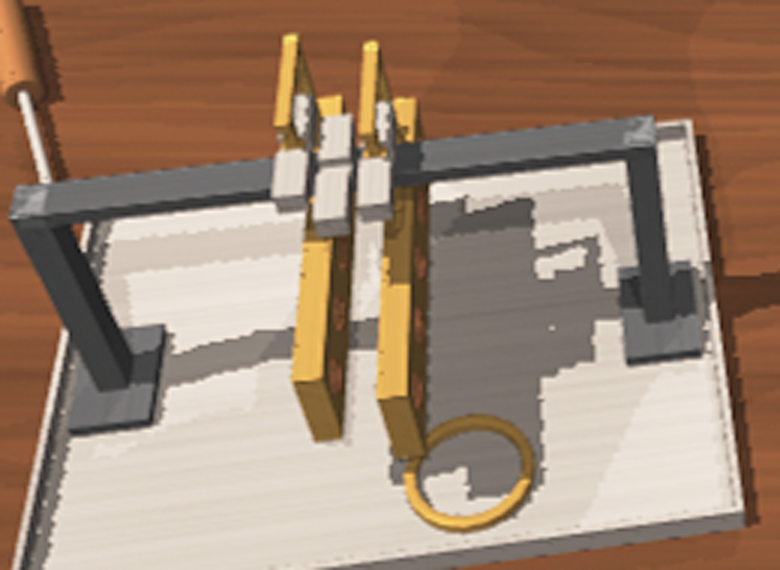

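View pics/c4.png

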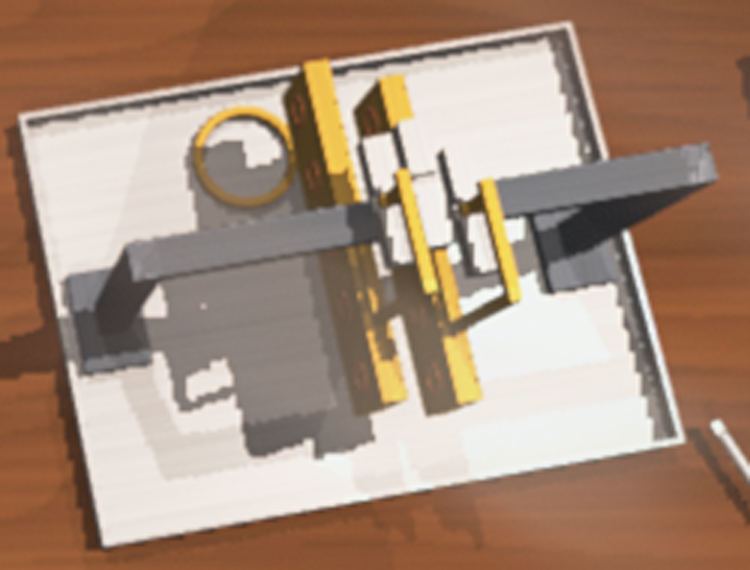

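```bash
cat > h.py <<'E'
import numpy as np, cv2
from scipy.spatial.transform import Rotation as R
from plant import robot
def cam(n,st=None):
    i=robot.camera_info(n);K=i["intrinsics"]
    if n=="wrist":
        T=np.eye(4);T[:3,:3]=R.from_rotvec(st["orientation"]).as_matrix();T[:3,3]=st["tool_pos"]
        W=T@i["tool_from_camera"]
    else: W=np.linalg.inv(i["extrinsics"])
    return K,W
def ray(c,p):
    K,W=c;d=np.linalg.solve(K,[p[0],p[1],1]);d=d*[1,-1,-1]
    d=W[:3,:3]@d;return W[:3,3],d/np.linalg.norm(d)
def plane(c,p,z):
    o,d=ray(c,p);return o+d*(z-o[2])/d[2]
def tri(l):
    A=0;b=0
    for c,p in l:
        o,d=ray(c,p);P=np.eye(3)-np.outer(d,d);A=A+P;b=b+P@o
    x=np.linalg.solve(A,b)
    return x,[round(1e3*np.linalg.norm(np.cross(x-ray(c,p)[0],ray(c,p)[1])),1) for c,p in l]
def proj(c,X):
    K,W=c;q=np.linalg.inv(W)@np.append(X,1);u=K@(q[:3]*[1,-1,-1]);return u[:2]/u[2]
E
python3 - <<'E'
from h import *
S,T=cam("scene"),cam("top")
print("tab top",tri([(S,(458.7,203)),(T,(197,229))]))
# block corners top face, assume z
for p in [(203,190),(262,200.5),(245,291),(183,278.5)]: print([plane(T,p,z).round(3) for z in (.05,.06,.07)])
for p in [(417,247),(477,257)]: print([plane(S,p,z).round(3) for z in (.05,.06,.07)])
# stand: rail ends at top z~.148-.16
print("rail end", [tri([(S,(71,285)),(T,(577,160))]), tri([(S,(275,264)),(T,(384,194))])])
for p in [(384,194),(577,160)]: print(plane(T,p,.15))
E
```

```text
tab top (array([0.4573167 , 0.23778798, 0.20933221]), [np.float64(1.1), np.float64(1.1)])
[array([0.554, 0.269, 0.05 ]), array([0.551, 0.267, 0.06 ]), array([0.548, 0.264, 0.07 ])]
[array([0.534, 0.17 , 0.05 ]), array([0.532, 0.169, 0.06 ]), array([0.529, 0.168, 0.07 ])]
[array([0.384, 0.197, 0.05 ]), array([0.383, 0.195, 0.06 ]), array([0.383, 0.194, 0.07 ])]
[array([0.405, 0.298, 0.05 ]), array([0.405, 0.295, 0.06 ]), array([0.404, 0.292, 0.07 ])]
[array([0.387, 0.203, 0.05 ]), array([0.396, 0.201, 0.06 ]), array([0.406, 0.199, 0.07 ])]
[array([0.41 , 0.301, 0.05 ]), array([0.419, 0.297, 0.06 ]), array([0.429, 0.294, 0.07 ])]
rail end [(array([ 0.56185579, -0.30123462,  0.15280343]), [np.float64(4.7), np.float64(4.7)]), (array([ 0.5171749 , -0.02086711,  0.14608939]), [np.float64(0.5), np.float64(0.5)])]
[ 0.51614064 -0.01978009  0.15      ]
[ 0.56370567 -0.30830358  0.15      ]
```

Run:
```python
from h import *
st=robot.read_state();M=R.from_rotvec(st["orientation"]).as_matrix();print(M.round(3));print(np.degrees(np.arctan2(M[1,0],M[0,0])), np.degrees(st["q"]))
print(st["tool_pos"])
```

```text
[[ 0.964  0.265 -0.   ]
 [ 0.265 -0.964  0.001]
 [ 0.    -0.001 -1.   ]]
15.342028257464095 [-7.95507489e+01  7.50395742e+00  8.53139539e+01  9.35328801e-04
  8.72601326e+01 -4.89282762e+00]
[ 0.15870246 -0.57819666  0.21785055]
```

>>> send_rows(series=[{"dx":0.5,"dy":0.5,"dz":2.0,"wz":-0.03,"fingers":0},{"dx":2.1,"dy":2.6,"dz":2,"wz":-0.03},{"dx":2.1,"dy":2.6,"dz":2,"wz":-0.03},{"dx":2.1,"dy":2.6,"dz":2},{"dx":2.1,"dy":2.6,"dz":2},{"dx":2.1,"dy":2.6,"dz":2},{"dx":2.1,"dy":2.6,"dz":2},{"dx":2.1,"dy":2.6,"dz":0},{"dx":2.1,"dy":2.6,"dz":0},{"dx":2.1,"dy":2.6,"dz":0},{"dx":2.1,"dy":2.6,"dz":0},{"dx":2.1,"dy":2.6,"dz":0},{"dx":2.1,"dy":2.6,"dz":0},{"dx":2.1,"dy":2.6,"dz":0},{"dx":2.1,"dy":2.6,"dz":0},{"dx":2.1,"dy":2.6,"dz":0},{"dx":2.1,"dy":2.6,"dz":0},{"dx":0}])

```text
schema error: expected keys wx, wy, wz, dx, dy, dz, fingers
```

```bash
cat > snap.py <<'E'
from h import *
import sys,pickle
st=robot.read_state()
im=robot.read_camera("wrist")[:,:,::-1]
pickle.dump(st,open(f"pics/{sys.argv[1]}.pkl","wb"))
cv2.imwrite(f"pics/{sys.argv[1]}.png",im)
M=R.from_rotvec(st["orientation"]).as_matrix()
print(st["t"],st["tool_pos"],"yaw",np.degrees(np.arctan2(M[1,0],M[0,0])),M[:,2].round(3),st["force"],st["opening"])
E
python3 snap.py w1
```

```text
0.15 [ 0.15870246 -0.57819666  0.21785055] yaw 15.342028257464095 [-0.     0.001 -1.   ] [ 0.09439664  0.06606545 -0.50867313] 0.09290846442126997
```

View pics/w1.png

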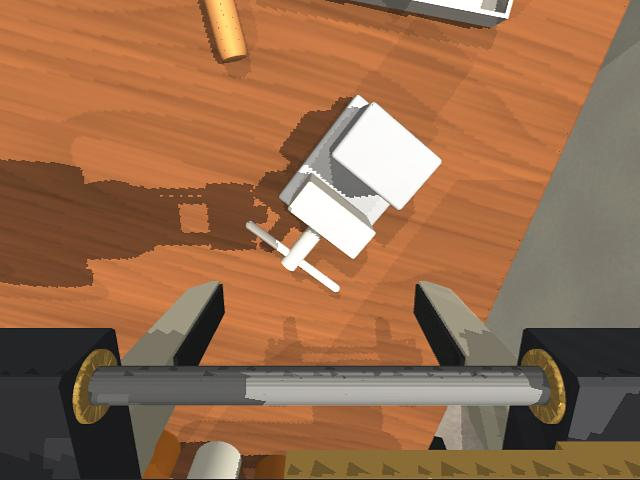

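>>> send_rows(series=[{"wx":0,"wy":0,"wz":-0.03,"dx":0.5,"dy":0.5,"dz":2,"fingers":0},{"wx":0,"wy":0,"wz":-0.03,"dx":2.1,"dy":2.6,"dz":2,"fingers":0},{"wx":0,"wy":0,"wz":-0.03,"dx":2.1,"dy":2.6,"dz":2,"fingers":0},{"wx":0,"wy":0,"wz":0,"dx":2.1,"dy":2.6,"dz":2,"fingers":0},{"wx":0,"wy":0,"wz":0,"dx":2.1,"dy":2.6,"dz":2,"fingers":0},{"wx":0,"wy":0,"wz":0,"dx":2.1,"dy":2.6,"dz":2,"fingers":0},{"wx":0,"wy":0,"wz":0,"dx":2.1,"dy":2.6,"dz":2,"fingers":0},{"wx":0,"wy":0,"wz":0,"dx":2.1,"dy":2.6,"dz":0,"fingers":0},{"wx":0,"wy":0,"wz":0,"dx":2.1,"dy":2.6,"dz":0,"fingers":0},{"wx":0,"wy":0,"wz":0,"dx":2.1,"dy":2.6,"dz":0,"fingers":0},{"wx":0,"wy":0,"wz":0,"dx":2.1,"dy":2.6,"dz":0,"fingers":0},{"wx":0,"wy":0,"wz":0,"dx":2.1,"dy":2.6,"dz":0,"fingers":0},{"wx":0,"wy":0,"wz":0,"dx":2.1,"dy":2.6,"dz":0,"fingers":0},{"wx":0,"wy":0,"wz":0,"dx":2.1,"dy":2.6,"dz":0,"fingers":0},{"wx":0,"wy":0,"wz":0,"dx":2.1,"dy":2.6,"dz":0,"fingers":0},{"wx":0,"wy":0,"wz":0,"dx":2.1,"dy":2.6,"dz":0,"fingers":0},{"wx":0,"wy":0,"wz":0,"dx":2.1,"dy":2.6,"dz":0,"fingers":0},{"wx":0,"wy":0,"wz":0,"dx":0,"dy":0,"dz":0,"fingers":0}])

```text
t: 1.7
tool_pos: [0.5077, -0.1316, 0.3597]
orientation: [-3.122, -0.26, -0.006]
force: [-0.2, -0.7, -0.0]
opening: 0.0932
```

```bash
python3 snap.py w1
```

```text
1.7 [ 0.50771042 -0.1315708   0.35971894] yaw 9.51542657946774 [ 0.003  0.009 -1.   ] [-0.2384453  -0.68976116 -0.00235894] 0.09315297792255726
```

View pics/w1.png

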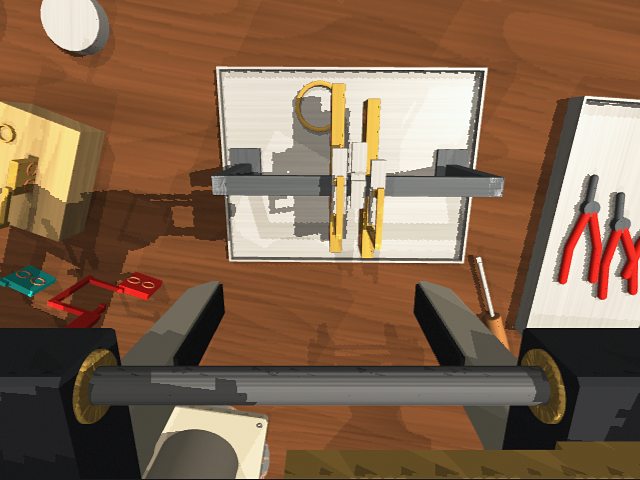

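Run:
```python
import cv2
s=cv2.imread("pics/w1.png")
def c(im,x,y,w,h,k,n): cv2.imwrite("pics/"+n,cv2.resize(im[y:y+h,x:x+w],None,fx=k,fy=k,interpolation=cv2.INTER_CUBIC))
c(s,310,75,90,190,3,"d0.png");c(s,310,130,90,90,6,"d1.png");c(s,200,150,315,60,2.5,"d2.png")
```

```text
(no output)
```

View pics/d1.png

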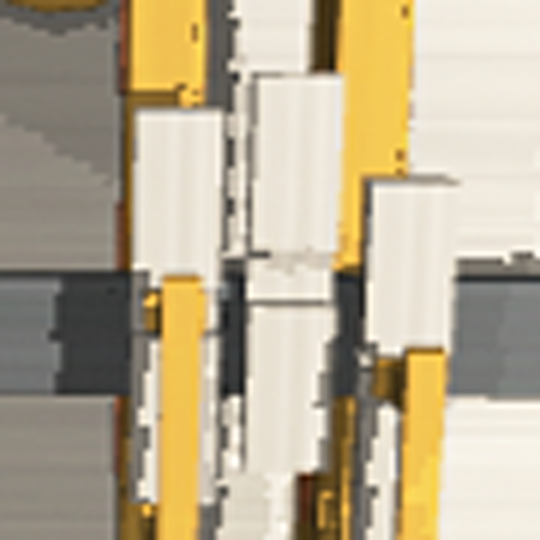

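View pics/d2.png

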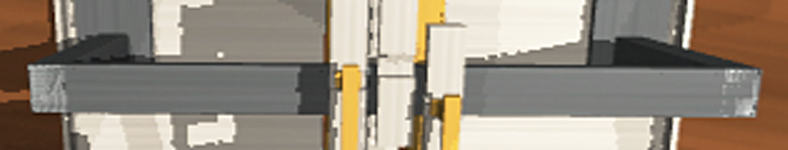

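View pics/d0.png

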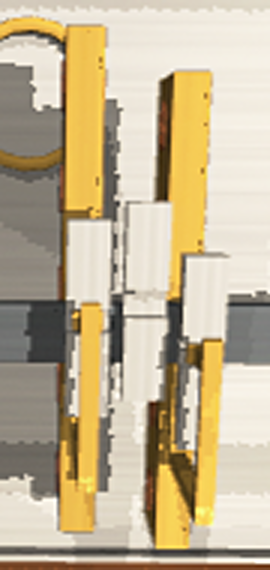

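```bash
cat > m1.py <<'E'
from h import *
import pickle
st=pickle.load(open("pics/w1.pkl","rb"));W=cam("wrist",st)
O=np.array([0.54,-0.163]);
def sh(n,p,z):
    X=plane(W,p,z);print(n,X.round(4));return X
f=lambda x,y:(310+x/6,130+y/6)
g=lambda x,y:(310+x/3,75+y/3)
e=lambda x,y:(200+x/2.5,150+y/2.5)
a=[sh("sad",f(*p),.160)[:2] for p in [(252,75),(343,75),(328,470),(245,470)]]
far=(a[0]+a[1])/2;near=(a[2]+a[3])/2;print("len",np.linalg.norm(far-near),"w",np.linalg.norm(a[0]-a[1]),np.linalg.norm(a[2]-a[3]),"mid",(far+near)/2,"yaw",np.degrees(np.arctan2(*(far-near)[::-1])))
a=[sh("gro",f(*p),.160)[:2] for p in [(248,257),(334,257),(332,302),(246,302)]];print(np.mean(a,0))
# rail ends: corners of top face z 0.148?
r=[sh("rail",e(*p),.148)[:2] for p in [(30,66),(30,110),(760,70),(758,116)]]
l=(r[0]+r[1])/2;rr=(r[2]+r[3])/2;d=l-rr;print("L",np.linalg.norm(d),"yaw",np.degrees(np.arctan2(-d[0],d[1])),"mid",(l+rr)/2)
for n,ps in [("Lpl",[(63,25),(105,25),(95,530),(60,530)]),("Rpl",[(172,72),(212,72),(188,547),(155,547)])]:
    b=[sh(n,g(*p),.103)[:2] for p in ps];F=(b[0]+b[1])/2;N=(b[2]+b[3])/2
    print("len",np.linalg.norm(F-N),"yaw",np.degrees(np.arctan2(*(F-N)[::-1])),"mid",(F+N)/2)
E
python3 m1.py
```

```text
sad [ 0.5791 -0.1516  0.16  ]
sad [ 0.5815 -0.1658  0.16  ]
sad [ 0.5187 -0.1762  0.16  ]
sad [ 0.5164 -0.1626  0.16  ]
len 0.06372082561151031 w 0.014402053033629542 0.013803581711318924 mid [ 0.54892336 -0.16401829] yaw 9.68739304645378
gro [ 0.551  -0.1564  0.16  ]
gro [ 0.5533 -0.1701  0.16  ]
gro [ 0.5461 -0.1712  0.16  ]
gro [ 0.5438 -0.1574  0.16  ]
[ 0.5485292  -0.16378816]
rail [ 0.5228 -0.0196  0.148 ]
rail [ 0.5049 -0.0211  0.148 ]
rail [ 0.5703 -0.3096  0.148 ]
rail [ 0.5522 -0.3145  0.148 ]
L 0.2955338564678532 yaw 9.234031631360157 mid [ 0.53755081 -0.1662042 ]
Lpl [ 0.6335 -0.123   0.103 ]
Lpl [ 0.6359 -0.1375  0.103 ]
Lpl [ 0.4517 -0.1682  0.103 ]
Lpl [ 0.4494 -0.1545  0.103 ]
len 0.186756054376984 yaw 9.60221951281468 mid [ 0.54262817 -0.14580794]
Rpl [ 0.6246 -0.1638  0.103 ]
Rpl [ 0.627  -0.1778  0.103 ]
Rpl [ 0.451  -0.2062  0.103 ]
Rpl [ 0.4487 -0.1932  0.103 ]
len 0.178300180638035 yaw 9.327313847611816 mid [ 0.53782314 -0.18523345]
```

>>> send_rows(series=[{"wx":-0.009,"wy":0.003,"wz":-0.03,"dx":-0.4,"dy":2,"dz":0,"fingers":0},{"wx":0,"wy":0,"wz":-0.035,"dx":-0.6,"dy":3.4,"dz":0,"fingers":0},{"wx":0,"wy":0,"wz":-0.035,"dx":-0.6,"dy":3.4,"dz":0,"fingers":0},{"wx":0,"wy":0,"wz":-0.035,"dx":-0.6,"dy":3.4,"dz":0,"fingers":0},{"wx":0,"wy":0,"wz":-0.035,"dx":-0.6,"dy":3.4,"dz":0,"fingers":0},{"wx":0,"wy":0,"wz":-0.035,"dx":-0.6,"dy":3.4,"dz":0,"fingers":0},{"wx":0,"wy":0,"wz":-0.035,"dx":-0.6,"dy":3.4,"dz":0,"fingers":0},{"wx":0,"wy":0,"wz":-0.035,"dx":-0.6,"dy":3.4,"dz":0,"fingers":0},{"wx":0,"wy":0,"wz":-0.035,"dx":-0.6,"dy":3.4,"dz":0,"fingers":0},{"wx":0,"wy":0,"wz":-0.035,"dx":-0.6,"dy":3.4,"dz":0,"fingers":0},{"wx":0,"wy":0,"wz":-0.03,"dx":-0.6,"dy":2.2,"dz":0,"fingers":0},{"wx":0,"wy":0,"wz":0,"dx":0,"dy":0,"dz":0,"fingers":0},{"wx":0,"wy":0,"wz":0,"dx":0,"dy":0,"dz":0,"fingers":0}])

```text
t: 2.83
tool_pos: [0.4346, 0.2161, 0.3573]
orientation: [3.113, -0.377, -0.01]
force: [0.2, 0.2, 0.3]
opening: 0.0929
```

```bash
python3 snap.py w2
```

```text
2.8333 [0.43462543 0.21611013 0.35726456] yaw -13.8144262063671 [-0.007 -0.005 -1.   ] [0.16152753 0.21132977 0.29371614] 0.09288522561729219
```

View pics/w2.png

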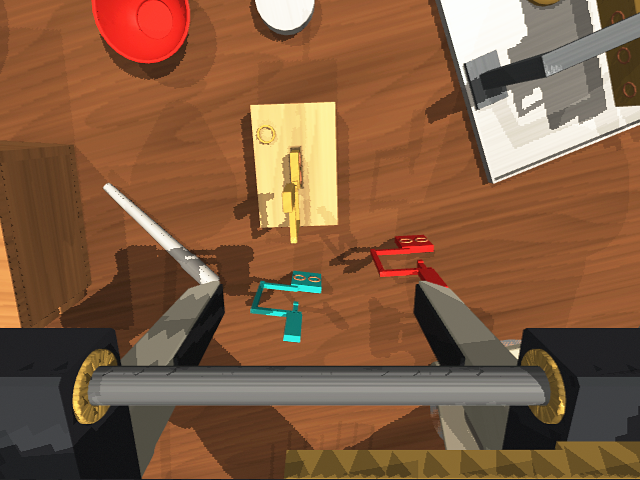

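Run:
```python
import cv2
s=cv2.imread("pics/w2.png")
cv2.imwrite("pics/e1.png",cv2.resize(s[140:250,240:345],None,fx=6,fy=6,interpolation=cv2.INTER_NEAREST)[:600])
cv2.imwrite("pics/e1.png",cv2.resize(s[145:245,240:345],None,fx=6,fy=6,interpolation=cv2.INTER_NEAREST))
```

```text
(no output)
```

View pics/e1.png

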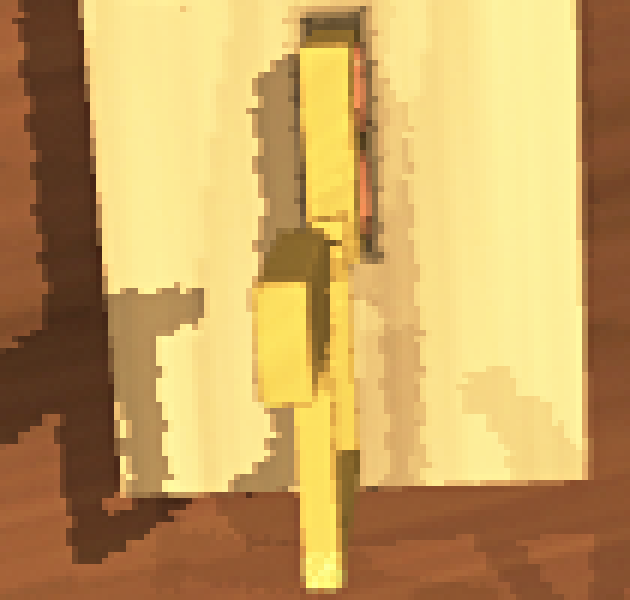

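```bash
cat > m2.py <<'E'
from h import *
import pickle
st=pickle.load(open("pics/w2.pkl","rb"));W=cam("wrist",st)
S,T=cam("scene"),cam("top")
f=lambda x,y:(240+x/6,145+y/6)
c=f(284,343)
print(tri([(W,c),(T,(197,229))]),tri([(W,c),(S,(458.7,203))]),tri([(W,c),(T,(197,229)),(S,(458.7,203))]))
yaw=lambda a,b:np.degrees(np.arctan2(*(b-a)[:2][::-1]))
def q(n,ps,z):
    b=[plane(W,f(*p),z) for p in ps];F=(b[0]+b[1])/2;N=(b[2]+b[3])/2
    print(n,"len",np.linalg.norm(F-N),"w",np.linalg.norm(b[0]-b[1]),np.linalg.norm(b[2]-b[3]),"yaw",yaw(N,F),"edges",yaw(b[3],b[0]),yaw(b[2],b[1]),"mid",(F+N)/2)
for z in(.205,.209,.213): q("tab",[(255,283),(308,283),(312,404),(260,404)],z)
q("plate",[(300,45),(352,45),(352,215),(305,215)],.081)
q("stemtop",[(300,450),(333,450),(343,590),(303,590)],.159)
q("block",[(80,0),(580,0),(586,480),(120,495)],.053)
E
python3 m2.py
```

```text
(array([0.45793114, 0.23663491, 0.20659113]), [np.float64(0.7), np.float64(0.7)]) (array([0.45932361, 0.23681238, 0.2114253 ]), [np.float64(1.5), np.float64(1.5)]) (array([0.45794909, 0.23698195, 0.20960602]), [np.float64(1.6), np.float64(0.9), np.float64(1.8)])
tab len 0.017723202503072032 w 0.007577476145475393 0.0075548017108837216 yaw -13.084488042186807 edges -13.047781116061346 -13.121190120749265 mid [0.45777465 0.23623258 0.205     ]
tab len 0.01750051224473112 w 0.007482265919213199 0.007459876386613474 yaw -13.084488042186848 edges -13.047781116061353 -13.1211901207493 mid [0.45848866 0.23573159 0.209     ]
tab len 0.017277821986390145 w 0.007387055692951005 0.007364951062343197 yaw -13.084488042186754 edges -13.047781116061303 -13.121190120749377 mid [0.45920267 0.23523061 0.213     ]
plate len 0.03272432409380174 w 0.010019535099026415 0.009256779729787765 yaw -14.003650437667638 edges -13.335886073915614 -14.671271054614882 mid [0.47432758 0.23248934 0.081     ]
stemtop len 0.024616788176397467 w 0.005522044274951411 0.006821969847537132 yaw -12.355747635429312 edges -13.868716912860418 -10.845053662254132 mid [0.41882754 0.24403213 0.159     ]
block len 0.10291793459611163 w 0.10185815980166149 0.10129838313084762 yaw -12.083393295284457 edges -11.942317801080925 -12.228997690452216 mid [0.44679907 0.23821485 0.053     ]
```

>>> send_rows(series=[{"wx":0.005,"wy":-0.007,"wz":0.014,"dx":1.2,"dy":1.0,"dz":-2,"fingers":0},{"wx":0,"wy":0,"wz":0,"dx":1.1,"dy":1.0,"dz":-3,"fingers":0},{"wx":0,"wy":0,"wz":0,"dx":0,"dy":0,"dz":-3,"fingers":0},{"wx":0,"wy":0,"wz":0,"dx":0,"dy":0,"dz":-2.5,"fingers":0},{"wx":0,"wy":0,"wz":0,"dx":0,"dy":0,"dz":0,"fingers":0},{"wx":0,"wy":0,"wz":0,"dx":0,"dy":0,"dz":0,"fingers":0}])

```text
t: 3.38
tool_pos: [0.4627, 0.2263, 0.2519]
orientation: [-3.12, 0.367, -0.012]
force: [0.6, 1.0, 0.2]
opening: 0.093
```

```bash
python3 snap.py w3;python3 - <<'E'
import cv2
s=cv2.imread("pics/w3.png")
cv2.imwrite("pics/e3.png",cv2.resize(s[190:390,220:420],None,fx=3,fy=3))
E
```

```text
3.3833 [0.46273139 0.22632148 0.25185552] yaw -13.434702798704246 [ 0.007 -0.001 -1.   ] [0.61643205 1.04052175 0.2158079 ] 0.09299469972870794
```

View pics/e3.png

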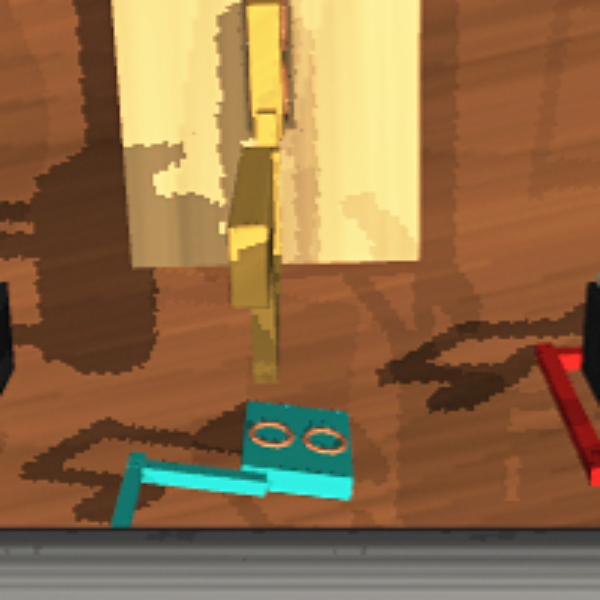

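```bash
cat > m3.py <<'E'
from h import *
import pickle
st=pickle.load(open("pics/w3.pkl","rb"));W=cam("wrist",st)
s2=pickle.load(open("pics/w2.pkl","rb"));W2=cam("wrist",s2)
f=lambda x,y:(220+x/3,190+y/3)
P=[(230,226),(270,225),(272,304),(233,306)]
print(tri([(W,f(251,265)),(W2,(240+284/6,145+343/6)),(cam("top"),(197,229))]))
for z in (.205,.209):
    b=[plane(W,f(*p),z) for p in P];F=(b[0]+b[1])/2;N=(b[2]+b[3])/2
    print(np.linalg.norm(F-N),np.linalg.norm(b[0]-b[1]),np.degrees(np.arctan2(*(F-N)[:2][::-1])),(F+N)/2)
E
python3 m3.py
```

```text
(array([0.45789456, 0.23625825, 0.20722531]), [np.float64(0.5), np.float64(0.5), np.float64(0.9)])
0.01755992382240566 0.00813279136366741 -12.363179942279258 [0.45682873 0.23604758 0.205     ]
0.01723165241191304 0.007980754092936956 -12.363179942279215 [0.45839225 0.23549284 0.209     ]
```

>>> send_rows(series=[{"wx":0.001,"wy":0.007,"wz":0.005,"dx":-0.5,"dy":1.0,"dz":-0.3,"fingers":0},{"wx":0,"wy":0,"wz":0,"dx":0,"dy":0,"dz":0,"fingers":0},{"wx":0,"wy":0,"wz":0,"dx":0,"dy":0,"dz":0,"fingers":0},{"wx":0,"wy":0,"wz":0,"dx":0,"dy":0,"dz":0,"fingers":0}])

```text
t: 3.77
tool_pos: [0.46, 0.2365, 0.2549]
orientation: [-3.117, 0.362, -0.01]
force: [0.2, 0.3, 0.6]
opening: 0.093
```

```bash
cat > st.py <<'E'
from h import *
st=robot.read_state()
M=R.from_rotvec(st["orientation"]).as_matrix()
print(round(st["t"],2),st["tool_pos"].round(4),"yaw",np.degrees(np.arctan2(M[1,0],M[0,0])).round(2),M[:,2].round(4),"F",st["force"].round(2),"T",st["wrist_torque"].round(2),round(st["opening"],4))
# stand frame coordinates of tool
a=np.radians(9.5);C=np.array([.5489,-.1640]);d=st["tool_pos"][:2]-C
print("stand rel groove x,y mm:",1e3*np.array([d@[np.cos(a),np.sin(a)],d@[-np.sin(a),np.cos(a)]]).round(4))
E
python3 st.py
```

```text
3.77 [0.46   0.2365 0.2549] yaw -13.24 [ 0.0069  0.0031 -1.    ] F [0.16 0.34 0.59] T [ 0.03 -0.01  0.04] 0.093
stand rel groove x,y mm: [-21.6 409.7]
```

>>> send_rows(series=[{"wx":-0.003,"wy":0.007,"wz":0.004,"dx":-0.2,"dy":0,"dz":-2.0,"fingers":0},{"wx":0,"wy":0,"wz":0,"dx":0,"dy":0,"dz":-2.0,"fingers":0},{"wx":0,"wy":0,"wz":0,"dx":0,"dy":0,"dz":-1.5,"fingers":0},{"wx":0,"wy":0,"wz":0,"dx":0,"dy":0,"dz":-0.5,"fingers":0},{"wx":0,"wy":0,"wz":0,"dx":0,"dy":0,"dz":0,"fingers":0}])

```text
t: 4.18
tool_pos: [0.4612, 0.2385, 0.2002]
orientation: [-3.116, 0.352, -0.017]
force: [0.0, -0.2, 0.2]
opening: 0.0933
```

```bash
python3 st.py
```

```text
4.18 [0.4612 0.2385 0.2002] yaw -12.88 [ 0.0113  0.0044 -0.9999] F [ 0.04 -0.21  0.15] T [ 0.05 -0.04  0.  ] 0.0933
stand rel groove x,y mm: [-20.1 411.5]
```

>>> send_rows(series=[{"wx":-0.004,"wy":0.011,"wz":0,"dx":-0.35,"dy":-0.25,"dz":0,"fingers":0},{"wx":0,"wy":0,"wz":0,"dx":0,"dy":0,"dz":0,"fingers":0}])

```text
t: 4.35
tool_pos: [0.4578, 0.2361, 0.2019]
orientation: [-3.121, 0.352, -0.001]
force: [0.5, -0.3, 0.1]
opening: 0.0931
```

```bash
python3 st.py
```

```text
4.35 [0.4578 0.2361 0.2019] yaw -12.85 [ 6.e-04  5.e-04 -1.e+00] F [ 0.46 -0.29  0.06] T [ 0.04  0.04 -0.03] 0.0931
stand rel groove x,y mm: [-23.8 409.7]
```

>>> send_rows(series=[{"wx":0,"wy":0,"wz":0,"dx":0,"dy":0,"dz":-1.0,"fingers":0},{"wx":0,"wy":0,"wz":0,"dx":0,"dy":0,"dz":-1.0,"fingers":0},{"wx":0,"wy":0,"wz":0,"dx":0,"dy":0,"dz":-0.7,"fingers":0},{"wx":0,"wy":0,"wz":0,"dx":0,"dy":0,"dz":0,"fingers":0}])

```text
t: 4.68
tool_pos: [0.4596, 0.2368, 0.1758]
orientation: [-3.119, 0.351, -0.008]
force: [0.5, 0.1, -0.3]
opening: 0.093
```

```bash
python3 st.py
```

```text
4.68 [0.4596 0.2368 0.1758] yaw -12.86 [ 0.0057  0.0025 -1.    ] F [ 0.55  0.08 -0.27] T [ 0.04  0.08 -0.04] 0.093
stand rel groove x,y mm: [-21.9 410. ]
```

>>> send_rows(series=[{"wx":-0.0025,"wy":0.006,"wz":0,"dx":-0.2,"dy":-0.07,"dz":-0.3,"fingers":0},{"wx":0,"wy":0,"wz":0,"dx":0,"dy":0,"dz":0,"fingers":0},{"wx":0,"wy":0,"wz":0,"dx":0,"dy":0,"dz":0,"fingers":0}])

```text
t: 4.93
tool_pos: [0.4569, 0.2357, 0.1715]
orientation: [3.121, -0.352, -0.004]
force: [0.6, -0.6, 0.6]
opening: 0.0931
```

```bash
python3 st.py; python3 snap.py w4
```

```text
4.93 [0.4569 0.2357 0.1715] yaw -12.86 [-2.5e-03 -9.0e-04 -1.0e+00] F [ 0.61 -0.57  0.59] T [ 0.03  0.   -0.  ] 0.0931
stand rel groove x,y mm: [-24.8 409.4]
4.9333 [0.45689084 0.23572994 0.17145383] yaw -12.863699622971264 [-0.002 -0.001 -1.   ] [ 0.60512147 -0.57233755  0.58556046] 0.09313045957026009
```

View pics/w4.png

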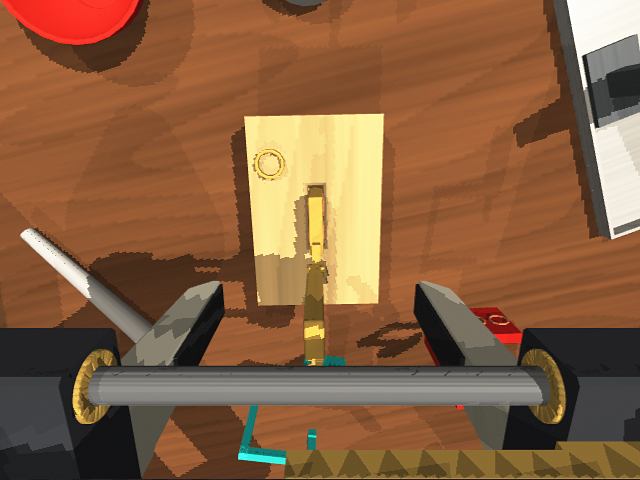

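>>> send_rows(newtons=25, series=[{"wx":0.001,"wy":-0.002,"wz":0,"dx":0.08,"dy":0.05,"dz":0.1,"fingers":120},{"wx":0,"wy":0,"wz":0,"dx":0,"dy":0,"dz":0,"fingers":180},{"wx":0,"wy":0,"wz":0,"dx":0,"dy":0,"dz":0,"fingers":255},{"wx":0,"wy":0,"wz":0,"dx":0,"dy":0,"dz":0,"fingers":255},{"wx":0,"wy":0,"wz":0,"dx":0,"dy":0,"dz":0,"fingers":255},{"wx":0,"wy":0,"wz":0,"dx":0,"dy":0,"dz":0,"fingers":255}])

```text
t: 5.48
tool_pos: [0.4584, 0.2366, 0.1738]
orientation: [-3.121, 0.352, -0.002]
force: [0.1, 0.3, 0.5]
opening: 0.0575
```

```bash
python3 st.py
```

```text
5.48 [0.4584 0.2366 0.1738] yaw -12.86 [ 1.5e-03  9.0e-04 -1.0e+00] F [0.11 0.26 0.47] T [ 0.03 -0.03 -0.03] 0.0575
stand rel groove x,y mm: [-23.1 410. ]
```

>>> send_rows(series=[{"wx":0,"wy":0,"wz":0,"dx":0,"dy":0,"dz":0,"fingers":255},{"wx":0,"wy":0,"wz":0,"dx":0,"dy":0,"dz":0,"fingers":255},{"wx":0,"wy":0,"wz":0,"dx":0,"dy":0,"dz":0,"fingers":255},{"wx":0,"wy":0,"wz":0,"dx":0,"dy":0,"dz":0,"fingers":255},{"wx":0,"wy":0,"wz":0,"dx":0,"dy":0,"dz":0,"fingers":255},{"wx":0,"wy":0,"wz":0,"dx":0,"dy":0,"dz":0,"fingers":255},{"wx":0,"wy":0,"wz":0,"dx":0,"dy":0,"dz":0,"fingers":255},{"wx":0,"wy":0,"wz":0,"dx":0,"dy":0,"dz":0,"fingers":255}])

```text
t: 6.15
tool_pos: [0.4584, 0.2366, 0.1739]
orientation: [-3.121, 0.352, -0.002]
force: [-0.2, -0.2, 1.0]
opening: 0.0083
```

```bash
python3 st.py
```

```text
6.15 [0.4584 0.2366 0.1739] yaw -12.86 [ 1.6e-03  9.0e-04 -1.0e+00] F [-0.24 -0.16  0.96] T [-0.11  0.02 -0.05] 0.0083
stand rel groove x,y mm: [-23.1 410. ]
```

>>> send_rows(series=[{"wx":0,"wy":0,"wz":0,"dx":0,"dy":0,"dz":0,"fingers":255},{"wx":0,"wy":0,"wz":0,"dx":0,"dy":0,"dz":0,"fingers":255},{"wx":0,"wy":0,"wz":0,"dx":0,"dy":0,"dz":0.4,"fingers":255},{"wx":0,"wy":0,"wz":0,"dx":0,"dy":0,"dz":0.4,"fingers":255}])

```text
t: 6.48
tool_pos: [0.4575, 0.2365, 0.1806]
orientation: [-3.121, 0.351, 0.002]
force: [-0.3, 0.8, -2.6]
opening: 0.0082
```

```bash
python3 st.py
```

```text
6.48 [0.4575 0.2365 0.1806] yaw -12.85 [-1.e-03  6.e-04 -1.e+00] F [-0.34  0.84 -2.64] T [ 0.47 -0.12  0.04] 0.0082
stand rel groove x,y mm: [-24.1 410.1]
```

>>> send_rows(series=[{"wx":0,"wy":-0.002,"wz":0,"dx":0.08,"dy":0,"dz":0.4,"fingers":255},{"wx":0,"wy":-0.002,"wz":0,"dx":0.04,"dy":0,"dz":0.5,"fingers":255},{"wx":0,"wy":-0.002,"wz":0,"dx":0.04,"dy":0,"dz":0.5,"fingers":255},{"wx":0,"wy":-0.002,"wz":0,"dx":0.04,"dy":0,"dz":0.5,"fingers":255}])

```text
t: 6.82
tool_pos: [0.4589, 0.2363, 0.2006]
orientation: [-3.121, 0.351, -0.009]
force: [0.0, 0.4, -2.8]
opening: 0.0081
```

```bash
python3 st.py
```

```text
6.82 [0.4589 0.2363 0.2006] yaw -12.85 [ 5.5e-03 -2.0e-04 -1.0e+00] F [ 0.01  0.4  -2.77] T [0.04 0.02 0.02] 0.0081
stand rel groove x,y mm: [-22.7 409.7]
```

>>> send_rows(series=[{"wx":0,"wy":0.003,"wz":0,"dx":0,"dy":0,"dz":1.5,"fingers":255},{"wx":0,"wy":0,"wz":0,"dx":0.1,"dy":0,"dz":3,"fingers":255},{"wx":0,"wy":0,"wz":0,"dx":0.1,"dy":0,"dz":3,"fingers":255},{"wx":0,"wy":0,"wz":0.025,"dx":0,"dy":-1.5,"dz":3,"fingers":255},{"wx":0,"wy":0,"wz":0.025,"dx":0,"dy":-2.6,"dz":2.5,"fingers":255},{"wx":0,"wy":0,"wz":0.025,"dx":0.1,"dy":-2.6,"dz":1,"fingers":255},{"wx":0,"wy":0,"wz":0.025,"dx":0.1,"dy":-2.6,"dz":0,"fingers":255},{"wx":0,"wy":0,"wz":0.025,"dx":0.1,"dy":-2.6,"dz":0,"fingers":255},{"wx":0,"wy":0,"wz":0.025,"dx":0.1,"dy":-2.6,"dz":0,"fingers":255},{"wx":0,"wy":0,"wz":0.025,"dx":0.1,"dy":-2.6,"dz":0,"fingers":255},{"wx":0,"wy":0,"wz":0.025,"dx":0.1,"dy":-2.6,"dz":0,"fingers":255},{"wx":0,"wy":0,"wz":0.025,"dx":0.1,"dy":-2.6,"dz":0,"fingers":255},{"wx":0,"wy":0,"wz":0.025,"dx":0.1,"dy":-2.6,"dz":0,"fingers":255},{"wx":0,"wy":0,"wz":0.025,"dx":0.1,"dy":-2.6,"dz":0,"fingers":255},{"wx":0,"wy":0,"wz":0.025,"dx":0.1,"dy":-2.6,"dz":0,"fingers":255},{"wx":0,"wy":0,"wz":0.025,"dx":0.1,"dy":-2.6,"dz":0,"fingers":255},{"wx":0,"wy":0,"wz":0.025,"dx":0.1,"dy":-2.2,"dz":0,"fingers":255},{"wx":0,"wy":0,"wz":0.015,"dx":0,"dy":-1,"dz":0,"fingers":255},{"wx":0,"wy":0,"wz":0,"dx":0,"dy":0,"dz":0,"fingers":255}])

```text
t: 8.4
tool_pos: [0.4676, -0.1421, 0.361]
orientation: [3.124, 0.252, 0.027]
force: [0.6, -0.2, -3.5]
opening: 0.0078
```

```bash
python3 st.py
```

```text
8.4 [ 0.4676 -0.1421  0.361 ] yaw 9.21 [ 0.0179 -0.0058 -0.9998] F [ 0.64 -0.17 -3.46] T [-0.03  0.05 -0.03] 0.0078
stand rel groove x,y mm: [-76.6  35.1]
```

>>> send_rows(series=[{"wx":0.006,"wy":0.018,"wz":0.005,"dx":0.4,"dy":-1.7,"dz":0,"fingers":255},{"wx":0,"wy":0,"wz":0,"dx":0.3,"dy":-1.3,"dz":0,"fingers":255},{"wx":0,"wy":0,"wz":0,"dx":0,"dy":0,"dz":0,"fingers":255},{"wx":0,"wy":0,"wz":0,"dx":0,"dy":0,"dz":0,"fingers":255}])

```text
t: 8.73
tool_pos: [0.4747, -0.1725, 0.3626]
orientation: [-3.131, -0.255, -0.002]
force: [0.3, 1.0, -2.9]
opening: 0.008
```

```bash
python3 st.py; python3 snap.py w5
python3 - <<'E'
from h import *
for n in ("scene","top"):
    cv2.imwrite(f"pics/{n}5.png",robot.read_camera(n)[:,:,::-1])
E
```

```text
8.73 [ 0.4747 -0.1725  0.3626] yaw 9.32 [ 1.1e-03  3.0e-04 -1.0e+00] F [ 0.35  0.96 -2.95] T [ 0.03 -0.04  0.01] 0.008
stand rel groove x,y mm: [-74.6   3.9]
8.7333 [ 0.47469471 -0.17245316  0.36262229] yaw 9.320077472885057 [ 0.001  0.    -1.   ] [ 0.34519141  0.9566339  -2.94832839] 0.0080018835933477
```

View pics/w5.png

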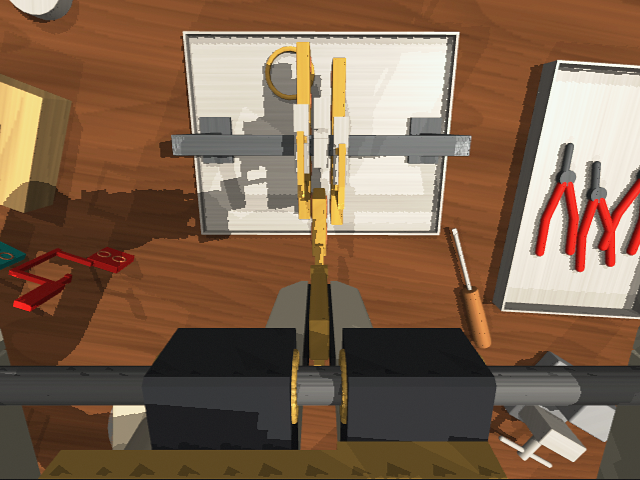

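View pics/scene5.png

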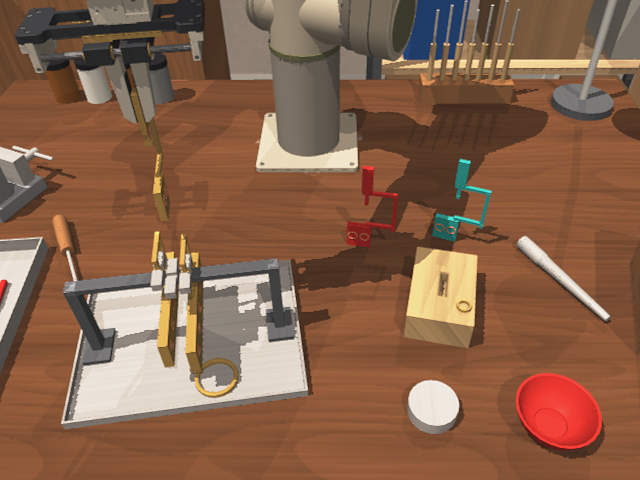

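Run:
```python
import cv2
s=cv2.imread("pics/w5.png")
cv2.imwrite("pics/f1.png",cv2.resize(s[30:230,280:370],None,fx=3,fy=3,interpolation=cv2.INTER_NEAREST))
cv2.imwrite("pics/f2.png",cv2.resize(s[180:380,270:370],None,fx=3,fy=3,interpolation=cv2.INTER_NEAREST))
cv2.imwrite("pics/f3.png",cv2.resize(s[90:190,280:370],None,fx=6,fy=6,interpolation=cv2.INTER_NEAREST))
```

```text
(no output)
```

View pics/f2.png

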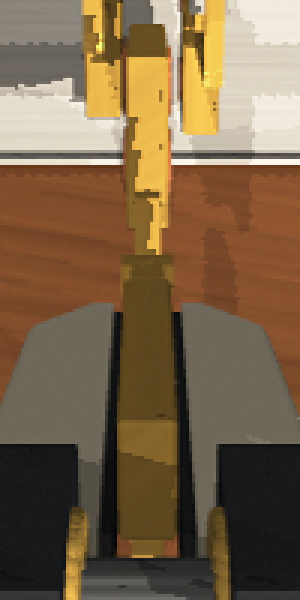

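View pics/f3.png

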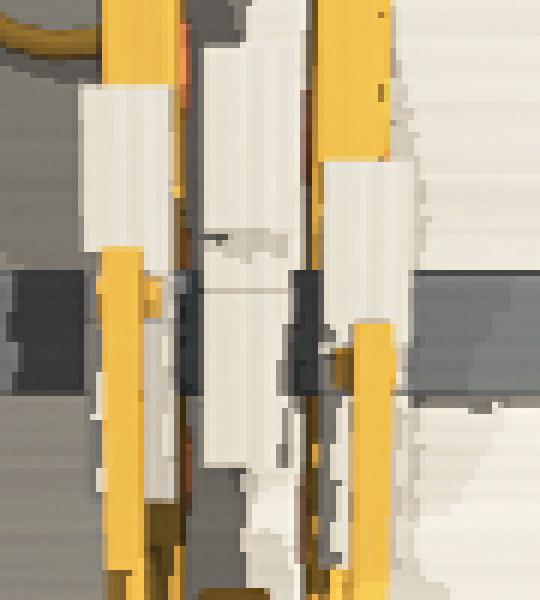

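View pics/f1.png

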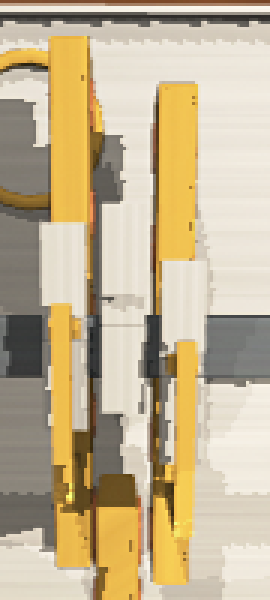

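```bash
cat > m5.py <<'E'
from h import *
import pickle
st=pickle.load(open("pics/w5.pkl","rb"));W=cam("wrist",st)
yaw=lambda a,b:np.degrees(np.arctan2(*(b-a)[:2][::-1]))
def q(n,f,ps,z):
    b=[plane(W,f(*p),z) for p in ps];F=(b[0]+b[1])/2;N=(b[2]+b[3])/2
    print(n,"len",np.linalg.norm(F-N).round(4),"w",np.linalg.norm(b[0]-b[1]).round(4),np.linalg.norm(b[2]-b[3]).round(4),"yaw",yaw(N,F).round(2),"F",F.round(4),"mid",((F+N)/2).round(4))
    return F,N
f6=lambda x,y:(280+x/6,90+y/6)
f3=lambda x,y:(280+x/3,30+y/3)
f2=lambda x,y:(270+x/3,180+y/3)
q("sad",f6,[(205,47),(303,47),(292,467),(204,467)],.16)
q("groove",f6,[(204,236),(300,236),(296,290),(203,290)],.16)
L=q("L",f3,[(48,36),(90,36),(92,567),(57,567)],.103)
Rr=q("R",f3,[(157,82),(198,82),(188,583),(153,583)],.103)
print("gapmid",[(a+b)/2 for a,b in zip(L,Rr)])
F,N=q("plate",f2,[(125,57),(168,57),(166,185),(128,185)],st["tool_pos"][2]-.0945)
F,N=q("tabfoot?",f2,[(121,310),(171,310),(178,540),(118,540)],st["tool_pos"][2]+.03)
F,N=q("tabtop",f2,[(118,420),(178,420),(178,540),(118,540)],st["tool_pos"][2]+.0335)
E
python3 m5.py
```

```text
sad len 0.0641 w 0.0151 0.0143 yaw 8.65 F [ 0.5806 -0.16    0.16  ] mid [ 0.5489 -0.1648  0.16  ]
groove len 0.0083 w 0.0152 0.0148 yaw 6.74 F [ 0.5529 -0.1643  0.16  ] mid [ 0.5488 -0.1648  0.16  ]
L len 0.1872 w 0.0144 0.0137 yaw 9.33 F [ 0.6345 -0.1313  0.103 ] mid [ 0.5421 -0.1465  0.103 ]
R len 0.1793 w 0.0142 0.0137 yaw 9.38 F [ 0.6264 -0.1706  0.103 ] mid [ 0.538  -0.1852  0.103 ]
gapmid [array([ 0.63046913, -0.15095123,  0.103     ]), array([ 0.44964995, -0.18073708,  0.103     ])]
plate len 0.0316 w 0.0101 0.0093 yaw 9.59 F [ 0.5064 -0.1689  0.2681] mid [ 0.4908 -0.1715  0.2681]
tabfoot? len 0.0351 w 0.0066 0.0085 yaw 9.82 F [ 0.496  -0.1705  0.3926] mid [ 0.4787 -0.1735  0.3926]
tabtop len 0.0184 w 0.008 0.0082 yaw 9.39 F [ 0.482  -0.1731  0.3961] mid [ 0.4729 -0.1746  0.3961]
```

>>> send_rows(series=[{"wx":0,"wy":0.001,"wz":0.002,"dx":0.1,"dy":-0.28,"dz":0,"fingers":255},{"wx":0,"wy":0,"wz":0,"dx":0,"dy":0,"dz":-0.5,"fingers":255},{"wx":0,"wy":0.002,"wz":0,"dx":-0.05,"dy":0,"dz":-1.5,"fingers":255},{"wx":0,"wy":0.002,"wz":0,"dx":-0.05,"dy":0,"dz":-1.5,"fingers":255},{"wx":0,"wy":0.002,"wz":0,"dx":-0.05,"dy":0,"dz":-1.5,"fingers":255},{"wx":0,"wy":0.002,"wz":0,"dx":-0.05,"dy":0,"dz":-1.5,"fingers":255},{"wx":0,"wy":0.002,"wz":0,"dx":-0.05,"dy":0,"dz":-1.5,"fingers":255},{"wx":0,"wy":0,"wz":0,"dx":0,"dy":0,"dz":0,"fingers":255},{"wx":0,"wy":0,"wz":0,"dx":0,"dy":0,"dz":0,"fingers":255}])

```text
t: 9.63
tool_pos: [0.4731, -0.1707, 0.2795]
orientation: [3.13, 0.269, -0.01]
force: [0.4, -0.1, -1.6]
opening: 0.0077
```

```bash
sed -i 's/C=np.array(.*;d=/C=np.array([.5496,-.1629]);d=/; s/radians(9.5)/radians(9.4)/' st.py; python3 st.py; python3 snap.py w6;python3 - <<'E'
import cv2
s=cv2.imread("pics/w6.png")
cv2.imwrite("pics/g1.png",cv2.resize(s[0:260,250:400],None,fx=2.3,fy=2.3,interpolation=cv2.INTER_CUBIC))
E
```

```text
9.63 [ 0.4731 -0.1707  0.2795] yaw 9.82 [-6.5e-03 -6.0e-04 -1.0e+00] F [ 0.42 -0.14 -1.55] T [ 0.04  0.01 -0.  ] 0.0077
stand rel groove x,y mm: [-76.7   4.8]
9.6333 [ 0.47313134 -0.17070106  0.27945661] yaw 9.815739676958486 [-0.006 -0.001 -1.   ] [ 0.4184052  -0.14434534 -1.55384547] 0.0077391149003335725
```

View pics/g1.png

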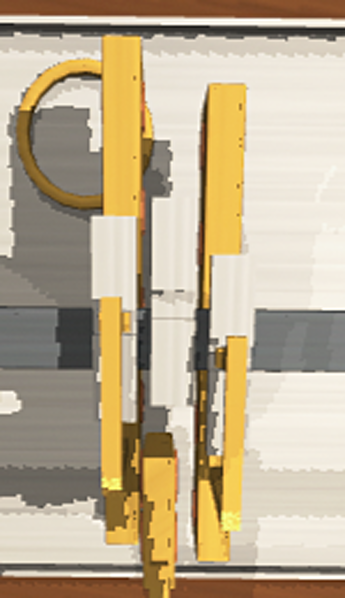

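>>> send_rows(series=[{"wx":0,"wy":-0.006,"wz":-0.007,"dx":0.25,"dy":-0.45,"dz":0,"fingers":255},{"wx":0,"wy":0,"wz":0,"dx":0,"dy":0,"dz":0,"fingers":255},{"wx":0,"wy":0,"wz":0,"dx":0,"dy":0,"dz":0,"fingers":255}])

```text
t: 9.93
tool_pos: [0.4768, -0.1758, 0.282]
orientation: [3.129, 0.257, 0.005]
force: [0.4, -0.6, -2.5]
opening: 0.008
```

```bash
python3 st.py; python3 snap.py w7;python3 - <<'E'
import cv2
s=cv2.imread("pics/w7.png")
cv2.imwrite("pics/g2.png",cv2.resize(s[0:260,250:400],None,fx=2.3,fy=2.3,interpolation=cv2.INTER_CUBIC))
E
```

```text
9.93 [ 0.4768 -0.1758  0.282 ] yaw 9.4 [ 0.003  -0.0019 -1.    ] F [ 0.38 -0.59 -2.48] T [-0.02  0.04  0.03] 0.008
stand rel groove x,y mm: [-73.9  -0.8]
9.9333 [ 0.47680951 -0.17579518  0.28198467] yaw 9.396812410757768 [ 0.003 -0.002 -1.   ] [ 0.38413472 -0.58842608 -2.47828683] 0.008039584833705132
```

View pics/g2.png

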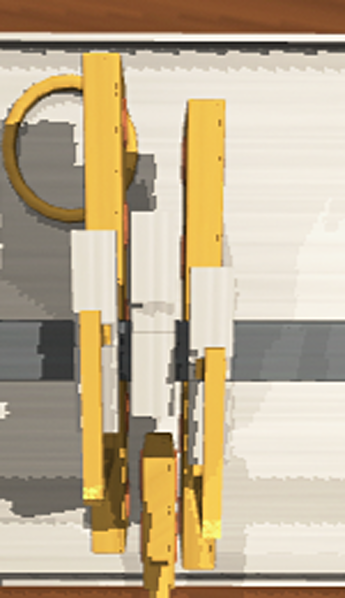

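```bash
cat > m7.py <<'E'
from h import *
import pickle
st=pickle.load(open("pics/w7.pkl","rb"));W=cam("wrist",st)
f=lambda x,y:(250+x/2.3,y/2.3)
a=np.radians(9.4);ex=np.array([np.cos(a),np.sin(a)]);ey=np.array([-ex[1],ex[0]])
def s(n,p,z):
    d=plane(W,f(*p),z)[:2]-st["tool_pos"][:2];print(n,"x,y rel TCP mm",(1e3*d@ex).round(1),(1e3*d@ey).round(1))
z=st["tool_pos"][2]-.0945
for p in[(142,457),(175,457),(144,525),(173,525)]: s("held plate",p,z)
for p in[(121,54),(125,552)]: s("L inner",p,.103)
for p in[(190,100),(183,568)]: s("R inner",p,.103)
for p in[(132,212),(178,212),(131,415),(172,415)]: s("saddle",p,.16)
E
python3 m7.py
```

```text
held plate x,y rel TCP mm 32.2 3.2
held plate x,y rel TCP mm 32.2 -7.0
held plate x,y rel TCP mm 10.6 2.6
held plate x,y rel TCP mm 10.6 -6.5
L inner x,y rel TCP mm 162.7 11.4
L inner x,y rel TCP mm -23.8 11.9
R inner x,y rel TCP mm 147.8 -13.5
R inner x,y rel TCP mm -30.9 -12.6
saddle x,y rel TCP mm 104.9 6.4
saddle x,y rel TCP mm 104.9 -8.1
saddle x,y rel TCP mm 41.3 7.2
saddle x,y rel TCP mm 41.3 -6.5
```

>>> send_rows(series=[{"wx":0.002,"wy":0.003,"wz":0,"dx":-0.05,"dy":0.1,"dz":-0.8,"fingers":255},{"wx":0,"wy":0.001,"wz":0,"dx":-0.02,"dy":-0.03,"dz":-1.0,"fingers":255},{"wx":0,"wy":0.001,"wz":0,"dx":-0.02,"dy":-0.03,"dz":-1.0,"fingers":255},{"wx":0,"wy":0.001,"wz":0,"dx":0,"dy":-0.03,"dz":-0.5,"fingers":255},{"wx":0,"wy":0,"wz":0,"dx":0,"dy":0,"dz":0,"fingers":255}])

```text
t: 10.4
tool_pos: [0.4764, -0.1761, 0.2469]
orientation: [3.13, 0.257, -0.002]
force: [-0.1, -0.1, -2.8]
opening: 0.0078
```

```bash
python3 st.py
```

```text
10.4 [ 0.4764 -0.1761  0.2469] yaw 9.38 [-1.1e-03 -9.0e-04 -1.0e+00] F [-0.06 -0.11 -2.8 ] T [-0.02  0.01 -0.02] 0.0078
stand rel groove x,y mm: [-74.4  -1.1]
```

>>> send_rows(series=[{"wx":0,"wy":-0.001,"wz":0,"dx":0,"dy":0.13,"dz":0,"fingers":255},{"wx":0,"wy":0,"wz":0,"dx":0,"dy":0,"dz":0,"fingers":255}])

```text
t: 10.57
tool_pos: [0.4756, -0.1744, 0.2454]
orientation: [-3.131, -0.257, 0.004]
force: [-0.4, -1.2, -2.2]
opening: 0.008
```

```bash
python3 st.py
```

```text
10.57 [ 0.4756 -0.1744  0.2454] yaw 9.37 [-2.5e-03  3.0e-04 -1.0e+00] F [-0.41 -1.2  -2.24] T [-0.02  0.02 -0.01] 0.008
stand rel groove x,y mm: [-74.9   0.7]
```

>>> send_rows(series=[{"wx":0,"wy":-0.001,"wz":0,"dx":0,"dy":-0.05,"dz":-0.6,"fingers":255},{"wx":0,"wy":0,"wz":0,"dx":-0.02,"dy":-0.03,"dz":-0.8,"fingers":255},{"wx":0,"wy":0,"wz":0,"dx":-0.02,"dy":-0.02,"dz":-0.8,"fingers":255},{"wx":0,"wy":0,"wz":0,"dx":0,"dy":-0.02,"dz":-0.4,"fingers":255},{"wx":0,"wy":0,"wz":0,"dx":0,"dy":0,"dz":0,"fingers":255}])

```text
t: 10.98
tool_pos: [0.4755, -0.1757, 0.2174]
orientation: [3.131, 0.257, -0.0]
force: [-0.9, -0.4, -2.8]
opening: 0.0078
```

```bash
python3 st.py;python3 snap.py w8;python3 - <<'E'
import cv2
from h import *
s=cv2.imread("pics/w8.png")
cv2.imwrite("pics/g3.png",cv2.resize(s[0:260,230:420],None,fx=2.3,fy=2.3,interpolation=cv2.INTER_CUBIC))
i=robot.read_camera("scene")[:,:,::-1]
cv2.imwrite("pics/s8.png",cv2.resize(i[150:420,50:320],None,fx=2.2,fy=2.2))
E
```

```text
10.98 [ 0.4755 -0.1757  0.2174] yaw 9.39 [ 0.e+00 -4.e-04 -1.e+00] F [-0.95 -0.42 -2.8 ] T [ 0.04  0.03 -0.01] 0.0078
stand rel groove x,y mm: [-75.2  -0.6]
10.9833 [ 0.47550791 -0.17574922  0.21739778] yaw 9.387292403561258 [ 0. -0. -1.] [-0.94602795 -0.42448335 -2.80253069] 0.007824899569979234
```

View pics/g3.png

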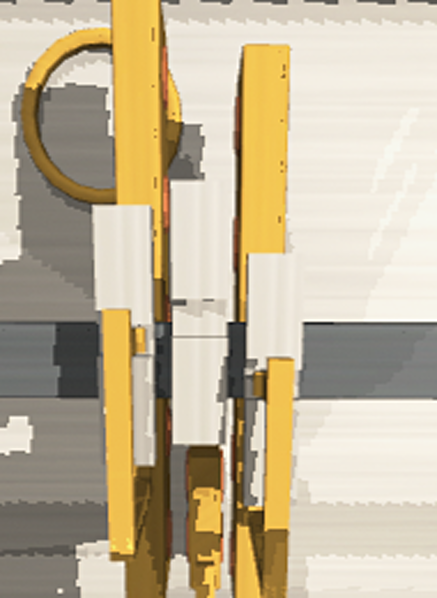

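View pics/s8.png

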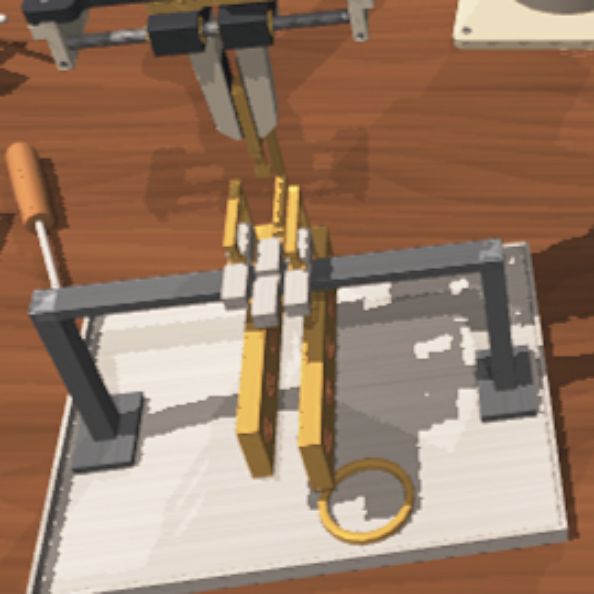

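>>> send_rows(series=[{"wx":0,"wy":0,"wz":0,"dx":0.6,"dy":0.18,"dz":0,"fingers":255},{"wx":0,"wy":0,"wz":0,"dx":1.0,"dy":0.18,"dz":0,"fingers":255},{"wx":0,"wy":0,"wz":0,"dx":1.0,"dy":0.17,"dz":0,"fingers":255},{"wx":0,"wy":0,"wz":0,"dx":0,"dy":0,"dz":0,"fingers":255}])

```text
t: 11.42
tool_pos: [0.5051, -0.1704, 0.2199]
orientation: [3.129, 0.255, 0.006]
force: [1.2, -0.0, -1.0]
opening: 0.0081
```

```bash
python3 st.py
```

```text
11.42 [ 0.5051 -0.1704  0.2199] yaw 9.33 [ 0.0037 -0.0017 -1.    ] F [ 1.24 -0.02 -0.99] T [ 0.07 -0.06 -0.03] 0.0081
stand rel groove x,y mm: [-45.1  -0.1]
```

>>> send_rows(series=[{"wx":0.002,"wy":0.004,"wz":0.001,"dx":0.9,"dy":0.17,"dz":-0.1,"fingers":255},{"wx":0,"wy":0,"wz":0,"dx":1.0,"dy":0.17,"dz":-0.1,"fingers":255},{"wx":0,"wy":0,"wz":0,"dx":0.6,"dy":0.1,"dz":0,"fingers":255},{"wx":0,"wy":0,"wz":0,"dx":0,"dy":0,"dz":0,"fingers":255},{"wx":0,"wy":0,"wz":0,"dx":0,"dy":0,"dz":0,"fingers":255}])

```text
t: 11.83
tool_pos: [0.5338, -0.1651, 0.2183]
orientation: [-3.131, -0.261, 0.0]
force: [-0.7, 0.3, -3.0]
opening: 0.008
```

```bash
python3 st.py;python3 snap.py w9;python3 - <<'E'
import cv2
from h import *
s=cv2.imread("pics/w9.png")
cv2.imwrite("pics/g4.png",cv2.resize(s[80:340,230:420],None,fx=2.3,fy=2.3,interpolation=cv2.INTER_CUBIC))
i=robot.read_camera("scene")[:,:,::-1]
cv2.imwrite("pics/s9.png",cv2.resize(i[200:340,100:240],None,fx=4,fy=4))
i=robot.read_camera("top")[:,:,::-1]
cv2.imwrite("pics/t9.png",cv2.resize(i[110:300,340:590],None,fx=3,fy=3))
E
```

```text
11.83 [ 0.5338 -0.1651  0.2183] yaw 9.54 [-3.e-04  0.e+00 -1.e+00] F [-0.74  0.26 -2.98] T [ 0.02  0.02 -0.02] 0.008
stand rel groove x,y mm: [-16.    0.4]
11.8333 [ 0.53376014 -0.16512811  0.21828601] yaw 9.537981916238405 [-0.  0. -1.] [-0.73997501  0.26465954 -2.97695136] 0.008005110828240545
```

View pics/g4.png

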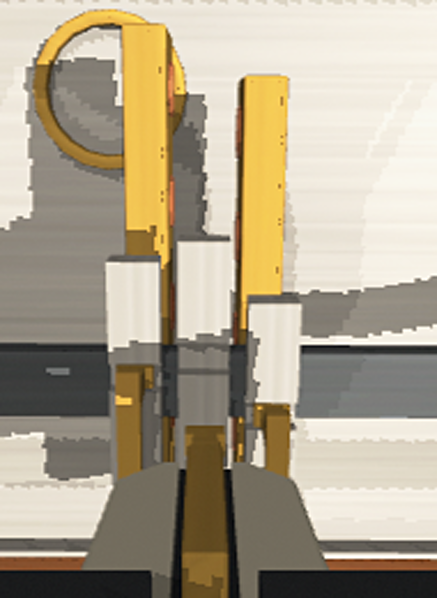

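View pics/s9.png

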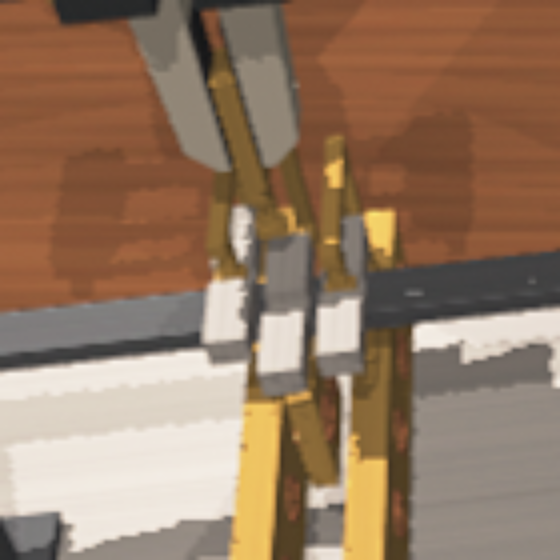

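>>> send_rows(series=[{"wx":0,"wy":0,"wz":-0.002,"dx":0,"dy":0,"dz":-0.4,"fingers":255},{"wx":0,"wy":0,"wz":0,"dx":0,"dy":-0.02,"dz":-0.4,"fingers":255},{"wx":0,"wy":0,"wz":0,"dx":0,"dy":0,"dz":-0.2,"fingers":255},{"wx":0,"wy":0,"wz":0,"dx":0,"dy":0,"dz":0,"fingers":255}])

```text
t: 12.32
tool_pos: [0.5323, -0.166, 0.2077]
orientation: [3.131, 0.255, 0.0]
force: [-1.0, 0.2, -2.5]
opening: 0.0079
```

```bash
python3 st.py
```

```text
12.32 [ 0.5323 -0.166   0.2077] yaw 9.32 [ 3.e-04 -5.e-04 -1.e+00] F [-1.    0.22 -2.49] T [ 0.   -0.05  0.  ] 0.0079
stand rel groove x,y mm: [-17.5  -0.3]
```

>>> send_rows(series=[{"wx":0,"wy":0,"wz":0,"dx":0,"dy":0.02,"dz":-0.15,"fingers":255},{"wx":0,"wy":0,"wz":0,"dx":0,"dy":0,"dz":-0.1,"fingers":255}])

```text
t: 12.48
tool_pos: [0.532, -0.1658, 0.2049]
orientation: [3.131, 0.255, -0.0]
force: [0.6, 0.3, -2.0]
opening: 0.0075
```

```bash
python3 st.py
```

```text
12.48 [ 0.532  -0.1658  0.2049] yaw 9.3 [-1.e-04 -3.e-04 -1.e+00] F [ 0.56  0.26 -2.02] T [ 0.02  0.06 -0.01] 0.0075
stand rel groove x,y mm: [-17.9  -0. ]
```

>>> send_rows(series=[{"wx":0,"wy":0,"wz":0,"dx":0,"dy":0,"dz":-0.08,"fingers":255}])

```text
t: 12.57
tool_pos: [0.5319, -0.1659, 0.2039]
orientation: [3.131, 0.255, -0.0]
force: [0.2, 0.6, -2.7]
opening: 0.0078
```

>>> send_rows(series=[{"wx":0,"wy":0,"wz":0,"dx":0,"dy":0,"dz":-0.06,"fingers":255}])

```text
t: 12.65
tool_pos: [0.5319, -0.1659, 0.2032]
orientation: [3.131, 0.255, -0.0]
force: [-0.7, -0.3, -3.7]
opening: 0.0075
```

>>> send_rows(series=[{"wx":0,"wy":0,"wz":0,"dx":0,"dy":0,"dz":-0.05,"fingers":255}])

```text
t: 12.73
tool_pos: [0.5319, -0.1659, 0.2027]
orientation: [3.131, 0.255, -0.0]
force: [0.4, 1.0, -2.6]
opening: 0.0079
```

>>> send_rows(series=[{"wx":0,"wy":0,"wz":0,"dx":0,"dy":0,"dz":-0.05,"fingers":255}])

```text
t: 12.82
tool_pos: [0.5319, -0.1659, 0.2022]
orientation: [3.131, 0.255, -0.0]
force: [-0.8, -0.5, -1.9]
opening: 0.008
```

>>> send_rows(series=[{"wx":0,"wy":0,"wz":0,"dx":0,"dy":0,"dz":-0.05,"fingers":255}])

```text
t: 12.9
tool_pos: [0.532, -0.1659, 0.2017]
orientation: [3.131, 0.255, 0.0]
force: [-0.3, -0.2, -2.9]
opening: 0.008
```

>>> send_rows(series=[{"wx":0,"wy":0,"wz":0,"dx":0,"dy":0,"dz":-0.05,"fingers":255}])

```text
t: 12.98
tool_pos: [0.532, -0.1659, 0.2012]
orientation: [3.131, 0.255, 0.0]
force: [0.2, 0.0, -2.4]
opening: 0.0082
```

>>> send_rows(series=[{"wx":0,"wy":0,"wz":0,"dx":0,"dy":0,"dz":-0.05,"fingers":255}])

```text
t: 13.07
tool_pos: [0.5321, -0.1659, 0.2007]
orientation: [3.131, 0.255, 0.0]
force: [-0.4, -0.5, -3.2]
opening: 0.0082
```

>>> send_rows(series=[{"wx":0,"wy":0,"wz":0,"dx":0,"dy":0,"dz":-0.05,"fingers":255}])

```text
t: 13.15
tool_pos: [0.5321, -0.1659, 0.2002]
orientation: [3.131, 0.255, 0.0]
force: [0.8, 0.1, -2.1]
opening: 0.0076
```

>>> send_rows(series=[{"wx":0,"wy":0,"wz":0,"dx":0,"dy":0,"dz":-0.04,"fingers":255}])

```text
t: 13.23
tool_pos: [0.5322, -0.1659, 0.1998]
orientation: [3.131, 0.255, 0.001]
force: [-1.0, 0.3, 0.8]
opening: 0.0079
```

>>> send_rows(series=[{"wx":0,"wy":0,"wz":0,"dx":0,"dy":0,"dz":-0.02,"fingers":255}])

```text
t: 13.32
tool_pos: [0.5322, -0.1659, 0.1998]
orientation: [3.131, 0.255, 0.001]
force: [-1.1, 0.3, 0.0]
opening: 0.0082
```

>>> send_rows(series=[{"wx":0,"wy":0,"wz":0,"dx":0,"dy":0,"dz":0,"fingers":255}])

```text
t: 13.4
tool_pos: [0.5322, -0.1659, 0.1999]
orientation: [3.131, 0.255, 0.001]
force: [-0.0, 0.7, -2.2]
opening: 0.0077
```

```bash
python3 st.py
```

```text
13.4 [ 0.5322 -0.1659  0.1999] yaw 9.31 [ 6.e-04 -7.e-04 -1.e+00] F [-0.05  0.72 -2.2 ] T [ 0.02 -0.04  0.02] 0.0077
stand rel groove x,y mm: [-17.7  -0.1]
```

>>> send_rows(series=[{"wx":0,"wy":0,"wz":0,"dx":0.15,"dy":0.025,"dz":-0.04,"fingers":255},{"wx":0,"wy":0,"wz":0,"dx":0.15,"dy":0.025,"dz":-0.04,"fingers":255},{"wx":0,"wy":0,"wz":0,"dx":0.15,"dy":0.025,"dz":-0.04,"fingers":255}])

```text
t: 13.65
tool_pos: [0.5367, -0.1657, 0.1998]
orientation: [3.129, 0.254, 0.001]
force: [-1.6, -0.6, 1.0]
opening: 0.008
```

```bash
python3 st.py
```

```text
13.65 [ 0.5367 -0.1657  0.1998] yaw 9.29 [ 7.0e-04 -1.8e-03 -1.0e+00] F [-1.65 -0.62  1.  ] T [-0.03  0.62  0.01] 0.008
stand rel groove x,y mm: [-13.2  -0.6]
```

>>> send_rows(series=[{"wx":0.001,"wy":0,"wz":0,"dx":0.12,"dy":0.05,"dz":-0.04,"fingers":255},{"wx":0.001,"wy":0,"wz":0,"dx":0.12,"dy":0.04,"dz":-0.04,"fingers":255},{"wx":0,"wy":0,"wz":0,"dx":0.12,"dy":0.04,"dz":-0.04,"fingers":255}])

```text
t: 13.9
tool_pos: [0.5408, -0.1649, 0.1997]
orientation: [3.13, 0.254, 0.002]
force: [-4.2, -0.5, 4.5]
opening: 0.0078
```

```bash
python3 st.py
```

```text
13.9 [ 0.5408 -0.1649  0.1997] yaw 9.27 [ 1.1e-03 -9.0e-04 -1.0e+00] F [-4.16 -0.46  4.51] T [-0.08  0.9   0.01] 0.0078
stand rel groove x,y mm: [-9.  -0.6]
```

>>> send_rows(series=[{"wx":0,"wy":0,"wz":0,"dx":0.1,"dy":0.04,"dz":-0.01,"fingers":255},{"wx":0,"wy":0,"wz":0,"dx":0.1,"dy":0.04,"dz":-0.02,"fingers":255}])

```text
t: 14.07
tool_pos: [0.5432, -0.1643, 0.1998]
orientation: [3.13, 0.254, 0.002]
force: [-3.0, -0.3, 3.6]
opening: 0.008
```

```bash
python3 st.py
```

```text
14.07 [ 0.5432 -0.1643  0.1998] yaw 9.26 [ 0.0015 -0.0014 -1.    ] F [-2.95 -0.25  3.65] T [-0.21  0.82 -0.04] 0.008
stand rel groove x,y mm: [-6.6 -0.3]
```

>>> send_rows(series=[{"wx":0.001,"wy":0.001,"wz":0.001,"dx":0.08,"dy":0.03,"dz":-0.01,"fingers":255},{"wx":0,"wy":0,"wz":0,"dx":0.08,"dy":0.02,"dz":-0.02,"fingers":255}])

```text
t: 14.23
tool_pos: [0.545, -0.1638, 0.1997]
orientation: [3.131, 0.255, 0.001]
force: [-3.8, -0.9, 4.9]
opening: 0.0081
```

```bash
python3 st.py
```

```text
14.23 [ 0.545  -0.1638  0.1997] yaw 9.33 [ 5.e-04 -6.e-04 -1.e+00] F [-3.78 -0.86  4.9 ] T [-0.1   0.9  -0.02] 0.0081
stand rel groove x,y mm: [-4.7 -0.2]
```

>>> send_rows(series=[{"wx":0,"wy":0,"wz":0,"dx":0.08,"dy":0.02,"dz":-0.02,"fingers":255},{"wx":0,"wy":0,"wz":0,"dx":0.08,"dy":0.02,"dz":-0.02,"fingers":255}])

```text
t: 14.4
tool_pos: [0.5468, -0.1635, 0.1995]
orientation: [3.13, 0.255, 0.001]
force: [-3.2, -1.8, 2.6]
opening: 0.0078
```

```bash
python3 st.py
```

```text
14.4 [ 0.5468 -0.1635  0.1995] yaw 9.33 [ 5.e-04 -8.e-04 -1.e+00] F [-3.21 -1.81  2.56] T [-0.19  0.75 -0.01] 0.0078
stand rel groove x,y mm: [-2.9 -0.1]
```

>>> send_rows(series=[{"wx":0,"wy":0,"wz":0,"dx":0.06,"dy":0.01,"dz":-0.03,"fingers":255}])

```text
t: 14.48
tool_pos: [0.5476, -0.1632, 0.1988]
orientation: [3.131, 0.255, 0.001]
force: [-0.2, -0.4, -1.6]
opening: 0.0077
```

>>> send_rows(series=[{"wx":0,"wy":0,"wz":0,"dx":0.06,"dy":0.01,"dz":-0.03,"fingers":255}])

```text
t: 14.57
tool_pos: [0.5484, -0.1627, 0.1978]
orientation: [-3.131, -0.256, -0.002]
force: [-0.4, -0.5, -2.7]
opening: 0.0077
```

>>> send_rows(series=[{"wx":0,"wy":0,"wz":0,"dx":0.06,"dy":0.01,"dz":-0.03,"fingers":255}])

```text
t: 14.65
tool_pos: [0.5491, -0.1622, 0.1967]
orientation: [-3.13, -0.256, -0.001]
force: [-0.8, -0.8, -2.5]
opening: 0.0079
```

>>> send_rows(series=[{"wx":0,"wy":0,"wz":0,"dx":0,"dy":-0.04,"dz":-0.08,"fingers":255}])

```text
t: 14.73
tool_pos: [0.5492, -0.1623, 0.1953]
orientation: [-3.129, -0.256, -0.001]
force: [0.3, -0.4, -2.7]
opening: 0.0083
```

>>> send_rows(series=[{"wx":0,"wy":0,"wz":0,"dx":0,"dy":-0.03,"dz":-0.07,"fingers":255}])

```text
t: 14.82
tool_pos: [0.5491, -0.1624, 0.1939]
orientation: [-3.129, -0.256, -0.0]
force: [0.3, 0.2, -0.4]
opening: 0.0078
```

```bash
python3 st.py
```

```text
14.82 [ 0.5491 -0.1624  0.1939] yaw 9.37 [-2.0e-04  2.1e-03 -1.0e+00] F [ 0.26  0.19 -0.45] T [-0.   -0.03 -0.01] 0.0078
stand rel groove x,y mm: [-0.4  0.6]
```

>>> send_rows(series=[{"wx":-0.002,"wy":0,"wz":0,"dx":0,"dy":-0.05,"dz":0,"fingers":255},{"wx":0,"wy":0,"wz":0,"dx":0,"dy":0,"dz":-0.03,"fingers":255}])

```text
t: 14.98
tool_pos: [0.5492, -0.1624, 0.1938]
orientation: [-3.13, -0.257, -0.0]
force: [-1.7, 0.3, 3.5]
opening: 0.008
```

```bash
python3 st.py;python3 snap.py w10;python3 - <<'E'
import cv2
from h import *
s=cv2.imread("pics/w10.png")
cv2.imwrite("pics/g5.png",cv2.resize(s[80:340,230:420],None,fx=2.3,fy=2.3,interpolation=cv2.INTER_CUBIC))
i=robot.read_camera("scene")[:,:,::-1]
cv2.imwrite("pics/s10.png",cv2.resize(i[200:340,100:240],None,fx=4,fy=4))
E
```

```text
14.98 [ 0.5492 -0.1624  0.1938] yaw 9.38 [-0.e+00  8.e-04 -1.e+00] F [-1.67  0.32  3.51] T [ 0.11  0.47 -0.01] 0.008
stand rel groove x,y mm: [-0.3  0.5]
14.9833 [ 0.54924782 -0.16242137  0.19377548] yaw 9.38433305318309 [-0.     0.001 -1.   ] [-1.67463562  0.31877243  3.51480821] 0.007963985591064517
```

View pics/g5.png

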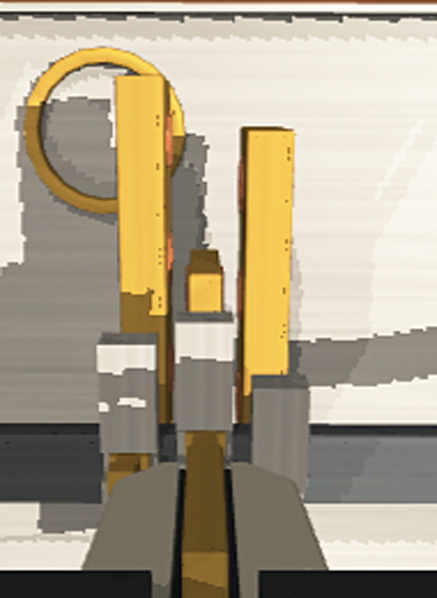

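View pics/s10.png

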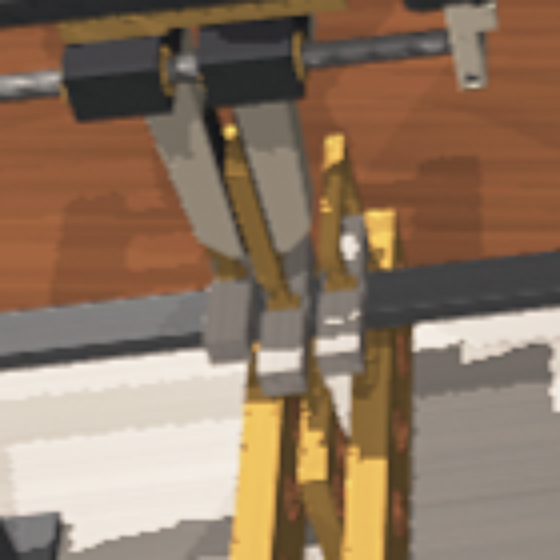

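>>> send_rows(series=[{"wx":0,"wy":0,"wz":0,"dx":0,"dy":0,"dz":0,"fingers":255},{"wx":0,"wy":0,"wz":0,"dx":0,"dy":0,"dz":0,"fingers":255},{"wx":0,"wy":0,"wz":0,"dx":0,"dy":0,"dz":0,"fingers":255}])

```text
t: 15.33
tool_pos: [0.5493, -0.1625, 0.1939]
orientation: [-3.13, -0.257, -0.001]
force: [-0.9, 0.9, 0.9]
opening: 0.008
```

```bash
python3 st.py
```

```text
15.33 [ 0.5493 -0.1625  0.1939] yaw 9.38 [ 4.e-04  7.e-04 -1.e+00] F [-0.95  0.91  0.85] T [0.25 0.22 0.02] 0.008
stand rel groove x,y mm: [-0.2  0.5]
```

>>> send_rows(newtons=5, series=[{"wx":0,"wy":0,"wz":0,"dx":-0.01,"dy":0,"dz":0,"fingers":255},{"wx":0,"wy":0,"wz":0,"dx":0,"dy":0,"dz":0,"fingers":255},{"wx":0,"wy":0,"wz":0,"dx":0,"dy":0,"dz":0,"fingers":255}])

```text
t: 15.58
tool_pos: [0.5493, -0.1625, 0.1938]
orientation: [-3.13, -0.257, -0.001]
force: [-0.5, 0.2, -1.0]
opening: 0.0078
```

```bash
python3 st.py
```

```text
15.58 [ 0.5493 -0.1625  0.1938] yaw 9.38 [ 7.e-04  7.e-04 -1.e+00] F [-0.45  0.19 -1.  ] T [ 0.2   0.21 -0.08] 0.0078
stand rel groove x,y mm: [-0.2  0.5]
```

>>> send_rows(series=[{"wx":0,"wy":0,"wz":0,"dx":0,"dy":0,"dz":0,"fingers":225},{"wx":0,"wy":0,"wz":0,"dx":0,"dy":0,"dz":0,"fingers":215},{"wx":0,"wy":0,"wz":0,"dx":0,"dy":0,"dz":0,"fingers":205},{"wx":0,"wy":0,"wz":0,"dx":0,"dy":0,"dz":0,"fingers":195}])

```text
t: 15.92
tool_pos: [0.5498, -0.1631, 0.1943]
orientation: [3.13, 0.256, 0.003]
force: [0.2, 0.1, -0.1]
opening: 0.0201
```

```bash
python3 st.py;python3 snap.py w11;python3 - <<'E'
import cv2
from h import *
s=cv2.imread("pics/w11.png")
cv2.imwrite("pics/g6.png",cv2.resize(s[80:380,200:440],None,fx=2,fy=2,interpolation=cv2.INTER_CUBIC))
E
```

```text
15.92 [ 0.5498 -0.1631  0.1943] yaw 9.37 [ 2.2e-03 -5.0e-04 -1.0e+00] F [ 0.19  0.06 -0.1 ] T [0.04 0.02 0.03] 0.0201
stand rel groove x,y mm: [ 0.2 -0.3]
15.9167 [ 0.54983035 -0.16313409  0.19428645] yaw 9.365866381195882 [ 0.002 -0.    -1.   ] [ 0.19217633  0.05916593 -0.09676644] 0.020073609646136442
```

View pics/g6.png

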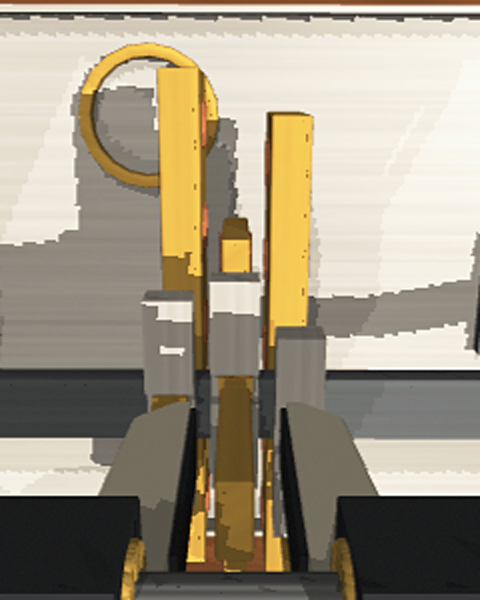

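>>> send_rows(series=[{"wx":0,"wy":0,"wz":0,"dx":0,"dy":0,"dz":0,"fingers":165},{"wx":0,"wy":0,"wz":0,"dx":0,"dy":0,"dz":0,"fingers":165},{"wx":0,"wy":0,"wz":0,"dx":0,"dy":0,"dz":0.5,"fingers":165},{"wx":0,"wy":0,"wz":0,"dx":0,"dy":0,"dz":1,"fingers":165},{"wx":0,"wy":0,"wz":0,"dx":0,"dy":0,"dz":1.2,"fingers":165},{"wx":0,"wy":0,"wz":0,"dx":0,"dy":0,"dz":1.2,"fingers":165},{"wx":0,"wy":0,"wz":0,"dx":0,"dy":0,"dz":1.5,"fingers":165},{"wx":0,"wy":0,"wz":0,"dx":0,"dy":0,"dz":2,"fingers":165},{"wx":0,"wy":0,"wz":0,"dx":0,"dy":0,"dz":2,"fingers":165},{"wx":0,"wy":0,"wz":0,"dx":0,"dy":0,"dz":2,"fingers":165},{"wx":0,"wy":0,"wz":0,"dx":-1,"dy":0,"dz":2,"fingers":165},{"wx":0,"wy":0,"wz":0,"dx":-1.5,"dy":0,"dz":2,"fingers":165},{"wx":0,"wy":0,"wz":0,"dx":-2,"dy":0,"dz":1,"fingers":165},{"wx":0,"wy":0,"wz":0,"dx":-1,"dy":0,"dz":0,"fingers":165},{"wx":0,"wy":0,"wz":0,"dx":0,"dy":0,"dz":0,"fingers":165},{"wx":0,"wy":0,"wz":0,"dx":0,"dy":0,"dz":0,"fingers":165}])

```text
t: 17.3
tool_pos: [0.493, -0.163, 0.3856]
orientation: [3.122, 0.257, 0.027]
force: [0.4, -0.2, -0.1]
opening: 0.0329
```

```bash
python3 st.py;python3 snap.py w12;python3 - <<'E'
import cv2
from h import *
s=cv2.imread("pics/w12.png")
cv2.imwrite("pics/g7.png",cv2.resize(s[0:250,200:440],None,fx=2.4,fy=2.4,interpolation=cv2.INTER_CUBIC))
i=robot.read_camera("scene")[:,:,::-1]
cv2.imwrite("pics/s12.png",cv2.resize(i[200:400,60:310],None,fx=3,fy=3))
E
```

```text
17.3 [ 0.493  -0.163   0.3856] yaw 9.4 [ 0.0178 -0.0075 -0.9998] F [ 0.41 -0.22 -0.13] T [-0.02  0.01 -0.05] 0.0329
stand rel groove x,y mm: [-55.9   9.2]
17.3 [ 0.49298929 -0.16296106  0.38562917] yaw 9.399459856138419 [ 0.018 -0.008 -1.   ] [ 0.40762329 -0.22413965 -0.12768195] 0.03294616873204116
```

View pics/g7.png

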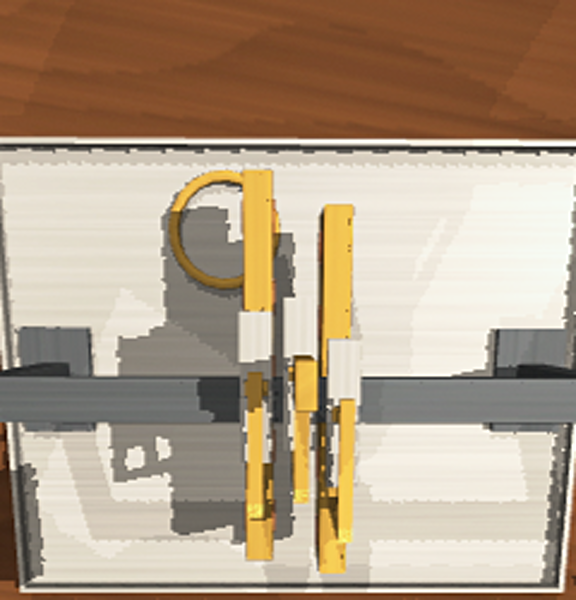

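View pics/s12.png

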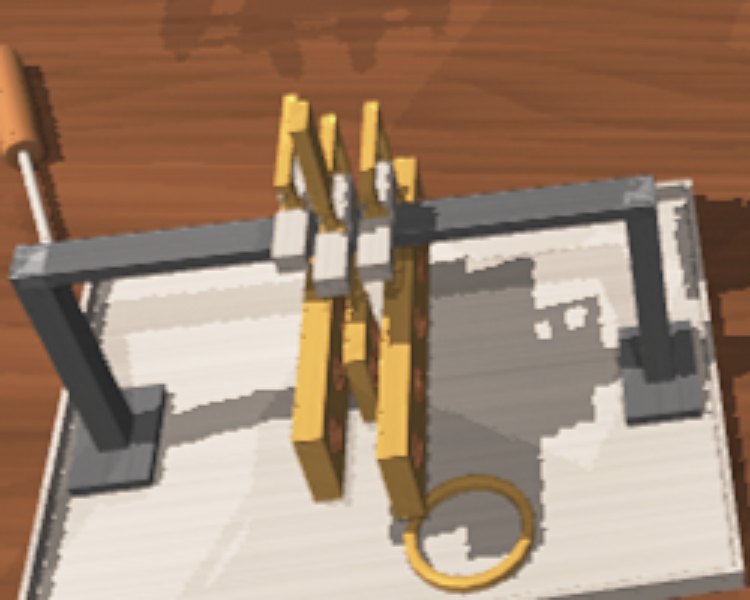

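>>> send_rows(series=[{"wx":0.007,"wy":0.018,"wz":0,"dx":0,"dy":0,"dz":0,"fingers":165},{"wx":0,"wy":0,"wz":0,"dx":0,"dy":0,"dz":0,"fingers":165},{"wx":0,"wy":0,"wz":0,"dx":0,"dy":0,"dz":0,"fingers":165},{"wx":0,"wy":0,"wz":0,"dx":0,"dy":0,"dz":0,"fingers":165},{"wx":0,"wy":0,"wz":0,"dx":0,"dy":0,"dz":0,"fingers":165},{"wx":0,"wy":0,"wz":0,"dx":0,"dy":0,"dz":0,"fingers":165},{"wx":0,"wy":0,"wz":0,"dx":0,"dy":0,"dz":0,"fingers":165},{"wx":0,"wy":0,"wz":0,"dx":0,"dy":0,"dz":0,"fingers":165},{"wx":0,"wy":0,"wz":0,"dx":0,"dy":0,"dz":0,"fingers":165}])

```text
t: 18.15
tool_pos: [0.4942, -0.1622, 0.3798]
orientation: [-3.125, -0.259, 0.017]
force: [-0.7, -0.5, -0.4]
opening: 0.0329
```

```bash
python3 snap.py w13;python3 - <<'E'
import cv2
from h import *
s=cv2.imread("pics/w13.png")
cv2.imwrite("pics/g8.png",cv2.resize(s[120:260,270:370],None,fx=4.2,fy=4.2,interpolation=cv2.INTER_NEAREST))
i=robot.read_camera("scene")[:,:,::-1]
cv2.imwrite("pics/s13.png",i)
a=cv2.imread("pics/s12.png");b=cv2.resize(i[200:400,60:310],None,fx=3,fy=3)
# motion between frames over the frames area
d=cv2.absdiff(a,b).max(2)[80:520,270:440];print("diff px>40:",(d>40).sum(), "of",d.size)
p=[robot.read_camera("scene").astype(int) for _ in range(8)]
print([int((abs(q-p[0]).max(2)[220:380,140:210]>25).sum()) for q in p])
# top of tab pixel in scene raw
print("expected tab top in scene",proj(cam("scene"),[.5493,-.1625,.231]),"plate btm",proj(cam("scene"),[.5493,-.1625,.053]))
E
```

```text
18.15 [ 0.49418629 -0.16217807  0.37977838] yaw 9.482708872846557 [-0.011  0.005 -1.   ] [-0.67726403 -0.51236083 -0.37559011] 0.03288819699746652
diff px>40: 11 of 74800
[0, 11, 15, 18, 15, 15, 11, 10]
expected tab top in scene [158.12539653 236.66398105] plate btm [184.01240115 321.83556015]
```

View pics/g8.png

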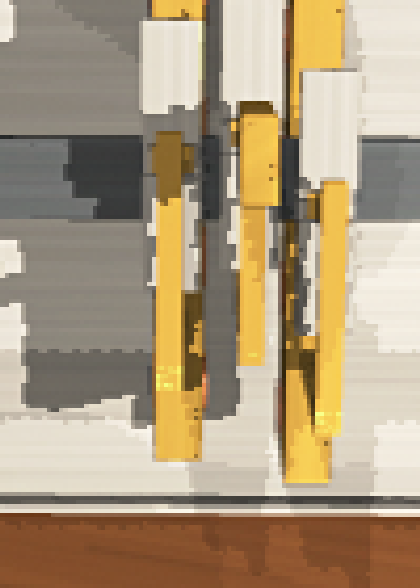

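>>> send_rows(series=[{"wx":0,"wy":0,"wz":0,"dx":0,"dy":0,"dz":0,"fingers":165},{"wx":0,"wy":0,"wz":0,"dx":0,"dy":0,"dz":0,"fingers":165},{"wx":0,"wy":0,"wz":0,"dx":0,"dy":0,"dz":0,"fingers":165},{"wx":0,"wy":0,"wz":0,"dx":0,"dy":0,"dz":0,"fingers":165},{"wx":0,"wy":0,"wz":0,"dx":0,"dy":0,"dz":0,"fingers":165},{"wx":0,"wy":0,"wz":0,"dx":0,"dy":0,"dz":0,"fingers":165},{"wx":0,"wy":0,"wz":0,"dx":0,"dy":0,"dz":0,"fingers":165},{"wx":0,"wy":0,"wz":0,"dx":0,"dy":0,"dz":0,"fingers":165},{"wx":0,"wy":0,"wz":0,"dx":0,"dy":0,"dz":0,"fingers":165},{"wx":0,"wy":0,"wz":0,"dx":0,"dy":0,"dz":0,"fingers":165},{"wx":0,"wy":0,"wz":0,"dx":0,"dy":0,"dz":0,"fingers":165},{"wx":0,"wy":0,"wz":0,"dx":0,"dy":0,"dz":0,"fingers":165},{"wx":0,"wy":0,"wz":0,"dx":0,"dy":0,"dz":0,"fingers":165},{"wx":0,"wy":0,"wz":0,"dx":0,"dy":0,"dz":0,"fingers":165},{"wx":0,"wy":0,"wz":0,"dx":0,"dy":0,"dz":0,"fingers":165},{"wx":0,"wy":0,"wz":0,"dx":0,"dy":0,"dz":0,"fingers":165},{"wx":0,"wy":0,"wz":0,"dx":0,"dy":0,"dz":0,"fingers":165},{"wx":0,"wy":0,"wz":0,"dx":0,"dy":0,"dz":0,"fingers":165},{"wx":0,"wy":0,"wz":0,"dx":0,"dy":0,"dz":0,"fingers":165},{"wx":0,"wy":0,"wz":0,"dx":0,"dy":0,"dz":0,"fingers":165}])

```text
t: 20.32
tool_pos: [0.4942, -0.1622, 0.3799]
orientation: [-3.125, -0.259, 0.017]
force: [-0.2, -1.1, 0.1]
opening: 0.0324
```

Run:
```python
from h import *
p=[robot.read_camera("scene").astype(int) for _ in range(14)]
m=[abs(q-p[0]).max(2)[220:380,130:220]>25 for q in p]
print([int(x.sum()) for x in m]);u=np.argwhere(sum(x.astype(int) for x in m)>0)+[220,130];print(u[:40].tolist())
z=cv2.imread("pics/scene0.png")[:,:,::-1].astype(int)
d=(abs(z-p[-1]).max(2)>60)[225:370,130:220];cv2.imwrite("pics/diff.png",cv2.resize((d*255).astype(np.uint8),None,fx=4,fy=4))
cv2.imwrite("pics/s14.png",cv2.resize(p[-1][220:380,130:230,::-1].astype(np.uint8),None,fx=3.7,fy=3.7,interpolation=cv2.INTER_NEAREST))
print(robot.read_state()["t"])
```

```text
[0, 11, 12, 5, 10, 10, 2, 10, 12, 8, 3, 9, 10, 12]
[[232, 155], [232, 158], [233, 154], [233, 156], [233, 158], [233, 183], [233, 184], [233, 185], [234, 154], [234, 155], [234, 182], [234, 183], [234, 184], [234, 185], [235, 181], [235, 183], [235, 184], [235, 185], [236, 181], [236, 182], [236, 183], [239, 167], [239, 168], [239, 169], [239, 170], [239, 171], [240, 167], [240, 168], [240, 169], [241, 167], [241, 168], [241, 169], [249, 171], [304, 184], [311, 160], [311, 161], [329, 176], [359, 187]]
21.0167
```

View pics/s14.png

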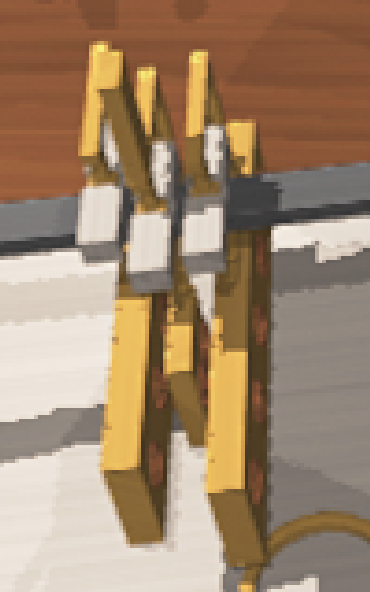

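View pics/diff.png

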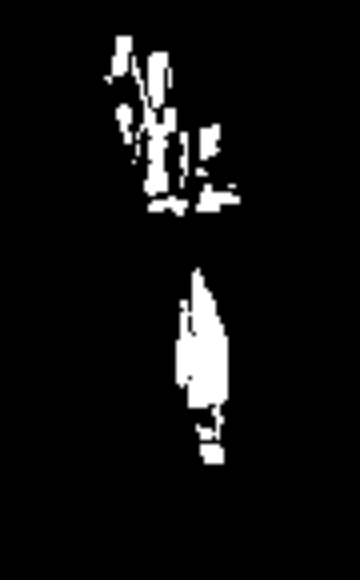

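```bash
python3 -c "
from plant import robot
print(robot.close_job(), robot.read_state()['t'])"
```

```text
the job is handed in; nothing more can be done
the job is handed in; nothing more can be done
```

The brass hanger is hanging freely with its toe in the middle saddle's groove, and the job was handed in at about 21 s.

- **Lift and entry:** I drew the hanger straight up out of the block by its tab. I lowered it through the gap between the frames on the robot's side, then slid its C round the rail.
- **Feeling for the groove:** Contact came with the TCP at z = 0.200 m. I slid from -x to +x under about 3–8 N until the toe dropped 5.9 mm (6 mm expected). Contact then vanished and came back on the groove floor, and I let go and drew the gripper clear.

**Last checks**
- **Stillness:** In 14 scene pictures over 0.7 s, only 2 to 12 pixels flickered, mostly on metal tops, and I saw no sway.
- **Uprightness:** The tab top lies about 2.5 pixels from where an upright hanger's would project.
- **Neighbours:** Against the first picture, the changes are the new hanger, its occlusion and what look like shadows. The plate ends of both frames are where they were.
- **Robot:** It touches nothing, standing about 0.15 m above the tab with the force reading about 1 N or less.

**Disagreements**
- The wrist camera read about 1.6 mm off sideways. I corrected for this by measuring the hanger against the stand in the same picture.
- Contact with the saddle came about 3.5 mm lower than my grasp-height estimate, so I had gripped almost exactly at hanger_tab.

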